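# Stack the finished battery cases and hang the tag

## Robot

A 7-joint arm with a two-finger parallel gripper is mounted at the origin on the work surface. World frame = base frame: x ahead of the robot, y to its left, z up, the work surface at z = 0. Lengths are in m, angles in rad, forces in N, time in s.
With the tool pointing down it reaches from about 0.4 to 0.85 m from the base axis. Payload 4.5 kg.
Tool frame: the origin (TCP) lies between the finger pads; the fingertips stand r.tip_reach ahead of it and the grasp point (between the pads) lies 3 mm ahead of it (r.tip_reach is the distance from the TCP to the fingertips, in m); z points along the fingers, y is the line along which they close (so a half turn about z gives the same grasp; the last joint's range is limited). The gripper opens to 88 mm and grips with 3 to 60 N. Pads are 18 mm wide; open, the fingers measure 123 mm over their backs; the gripper's body (75 mm by 187 mm) begins 45 mm behind the grasp point.
Start: joints at [-1.232, 0.689, -0.195, 1.565, 0.157, 0.902, -0.215], TCP at [0.188, 0.596, 0.261] pointing down, gripper open.
Joint ranges: [-3.01, 3.01], [-0.46, 2.08], [-1.47, 1.51], [0.13, 2.56], [-1, 4.14], [0.04, 2.09], [-2.66, 2.66]. Speed limits (rad/s): [2.57, 2.57, 3.14, 3.14, 3.14, 3.14, 3.14].

## Interface

Orientations are given as a unit quaternion [x, y, z, w].
In Python, from plant import r gives the robot as it stands.
- The arm moves only by the tool step_arm, never from a script. Its argument "motion" is a list of rows, each an object with "dp": the shift along the tool's x, y, z in mm, a list of three; "twist": the turn, a rotation vector about the tool's x, y, z in rad, a list of three; "hand": the opening, from -1 (shut) to 1 (fully open). In form: [{"dp": [dx, dy, dz], "twist": [rx, ry, rz], "hand": hand}, ...]. A call has 1 to 5 rows; each row is the pose to reach, as a shift and turn from the pose commanded when the call began, along the tool's axes at that moment; what a row does not reach only later rows make up. A row lasts 1/8 s, in which the tool goes at most 62.5 mm and 10.7 degrees, less where a joint would pass 70% of its speed; a pose out of reach is approached as far as the arm can. A call with a gripper value outside its range is refused whole. The fingers move at their own pace and stop on an object; "force" is the grip in N (left out, the last holds). Time passes only in rows, so rows that repeat a pose let the fingers close. It gives the time, the measured TCP pose, the force, the opening and the grip force at its end, in the units of the state.
- r.get_state(): the state, without advancing time (a new reading comes with each control period).
- r.snapshot(name): name is "scene" or "top"; returns a dict with "pixels" (420x560x3 uint8, red, green, blue), "depth" (420x560 float32, m along the optical axis (not along the pixel's ray), 0 where there is no reading), "fx", "fy", "cx", "cy" (pixels), "xyz" and "orientation" of the camera in the world. Camera axes: x right, y down, z forward; pixel columns grow to the right and rows downward; lengths in m; the calibration is good to about 2 mm. A picture is of the moment at which its call begins.
- r.finish_job(): hands the job in; it is judged then, once.
Trained networks look in the newest picture that a camera, given by its name, has taken for a name from the list of things; names that differ only in an ending like _2 or _b are one class to them, and where a whole thing is asked for, a point or a joint stands for the part that bears it (a point fixed in the world has none). Each returns a list of dicts, best first, with "score" (0 to 1); they miss things now and then, are a little off and sometimes report something else, mostly with a low value. They report only what shows in the picture. A call takes as long as a camera call. They do not tell look-alikes from the thing itself.
- r.search_frame(camera, thing): "at" ([x, y, z] in m, in the coordinates of the camera as it stood for that picture, good to about 4 mm: the middle of the surface that is visible of it).
The state is a dict: "clock": time; "q": joint angles; "qd": joint speeds; "joint_torque": joint torques, N m; "tool_pos": TCP position; "eef_rot": TCP orientation; "contact_force": force on the tool from outside, world axes, zero at the start; "moment": the same for the moment, N m; "opening": opening from 0.0 (shut) to 1.0 (fully open); "finger_force": force on a finger pad.
Only numpy, scipy, OpenCV 4.12 (cv2) and the standard library are available. Lean on these libraries where they do the work, as an engineer would, in place of code of your own. Each camera call takes 0.05 s, during which the arm holds its last target. There are 200 camera calls.

## Task

Stack all the battery cases on the plywood plinth as one square column, centred on the plinth with their long sides along its long side and all lids up, every large case below every small one. When the column is complete and standing by itself, take the white tag out of its holder and hang it by its hole on the peg of the stand. Leave everything else on the bench where it is.

Things in the scene. Friction and masses are not known exactly. Their poses are not given: they have to be found in the camera images.
- large1: large closed battery case: a plain grey plastic box with a thin black lid seam and a blank paper label on top, 110 mm (its x) by 68 mm (its y) by 34 mm high, 0.48 to 0.75 kg. Origin: centre of its underside; z up. Lies flat on the bench at the start, or is absent.
- large2: large closed battery case: a plain grey plastic box with a thin black lid seam and a blank paper label on top, 110 mm (its x) by 68 mm (its y) by 34 mm high, 0.48 to 0.75 kg. Origin: centre of its underside; z up. Lies flat on the bench at the start, or is absent.
- small1: small closed battery case: the same look as the large ones but 80 mm (its x) by 50 mm (its y) by 30 mm high, 0.25 to 0.4 kg. Origin: centre of its underside; z up. Lies flat on the bench at the start, or is absent.
- small2: small closed battery case: the same look as the large ones but 80 mm (its x) by 50 mm (its y) by 30 mm high, 0.25 to 0.4 kg. Origin: centre of its underside; z up. Lies flat on the bench at the start, or is absent.
- small3: small closed battery case: the same look as the large ones but 80 mm (its x) by 50 mm (its y) by 30 mm high, 0.25 to 0.4 kg. Origin: centre of its underside; z up. Lies flat on the bench at the start, or is absent.
- small4: small closed battery case: the same look as the large ones but 80 mm (its x) by 50 mm (its y) by 30 mm high, 0.25 to 0.4 kg. Origin: centre of its underside; z up. Lies flat on the bench at the start, or is absent.
- plinth: fixed plywood slab, 150 mm (its x) by 95 mm (its y) by 12 mm thick, on which the column is built. Origin: centre of its underside.
- plinth_top (a point): centre of the plinth's top face, 12 mm above the bench; same axes as the plinth.
- holder: fixed aluminium slot holder in which the tag stands: 90 mm along its y, 38 mm high; its slot is 10.5 mm wide (along its x), 66 mm long (its y), its floor 8 mm above the bench. Origin: centre of its underside.
- tag: rigid white paddle tag, 8 mm thick (its x), standing upright in the holder at the start: a blade 60 mm wide (its y) and 100 mm tall, with a round hole of 24 mm diameter right through along x, and above it a grip tab 28 mm wide and 40 mm tall, so 140 mm in all; 80 g. Origin: centre of its lower edge; z up along the tag. Both faces alike.
- tag_hole (a point): centre of the tag's hole, 80 mm above its lower edge and 60 mm below its top.
- stand: fixed steel peg stand: base disc of 80 mm diameter, centred 35 mm along the stand's +x from its origin, carrying a 12 mm post 150 mm tall. From the top of the post a straight 8 mm round peg, 75 mm long, runs out along the stand's -x, rising 12 mm to its free end. Nothing stands above the peg. Origin: on the bench, under the middle of the peg.
- peg_mid (a point): on the peg's axis, about half-way along it, 156 mm above the bench, straight above the stand's origin.
- peg_tip (a point): on the peg's axis at its free end, 162 mm above the bench, 40 mm along the stand's -x from peg_mid.
- tape_roll: bystander: roll of amber tape lying flat, 52 mm across, 20 mm high. Origin: centre of its underside.
- strip_coil: bystander: flat coil of metal strip, 56 mm across, 12 mm high. Origin: centre of its underside.
- spacer: bystander: black plastic cell spacer, 40 by 40 mm, 12 mm high, lying flat. Origin: centre of its underside.
There are look-alikes about, which are no part of the job. Of the things like the plinth, leave any that is green or red; of the rest the larger one is meant.

How it is judged:
On the way, in this order (a step that is already met when the one before it is completed fails the run):
1. all the cases stand in one square column on the plinth, large below small, released (horizontal distance between each of large1, large2, small1, small2, small3, small4 and plinth_top below 0.009 m and angle between the x axis of each of large1, large2, small1, small2, small3, small4 and the x axis of plinth, either way round below 0.12 rad and angle between each of large1, large2, small1, small2, small3, small4's own z axis and vertical below 0.06 rad and linear speed of each of large1, large2, small1, small2, small3, small4 below 0.02 m/s and contact force between each of large1, large2, small1, small2, small3, small4 and the fingers below 0.1 N and z of each of small1, small2, small3, small4 in the frame of large1 above 0.03 m and z of each of small1, small2, small3, small4 in the frame of large2 above 0.03 m), for 0.3 s.
2. the tag hangs by its hole on the peg, released (y of tag_hole in the frame of stand between -0.012 and 0.012 m and x of tag_hole in the frame of stand between -0.042 and 0.03 m and z of tag_hole in the frame of stand between 0.13 and 0.162 m and angle between tag's own z axis and vertical below 0.3 rad and contact force between tag and stand above 0.2 N and linear speed of tag below 0.03 m/s and contact force between tag and the fingers below 0.1 N), for 0.3 s.
At the end, for the whole second after the job is handed in: Each case stands at rest in the column, within 9 mm of the plinth's centre, long axis within 0.12 rad of the plinth's, upright within 0.06 rad, each small case above each large one. The tag hangs still on the peg through its hole, upright within 0.3 rad. All is released (all of step 1 and all of step 2); the robot touches nothing.
It fails at once if the tape roll is moved more than 80 mm (distance of tape_roll from where it was at the start of the episode above 0.08 m).
It fails at once if the strip coil is moved more than 80 mm (distance of strip_coil from where it was at the start of the episode above 0.08 m).
It fails at once if the spacer is moved more than 80 mm (distance of spacer from where it was at the start of the episode above 0.08 m).
Of small1, large1, small2, small3, large2, small4 only 4 to 6 are there at a start; the rules pass over those that are not, and their reading is None.
At some moment in a run one of large1, large2 may be knocked a few centimetres aside while the robot is not near it.
It also fails if it takes over 210 s, if anything falls off the work surface, if the arm or the gripper's body presses on something with over 40 N, if the wrist force passes 120 N, or if a joint passes its speed limit or range.

## Working session

There is one attempt and no reset: what is moved stays moved. The work goes in short steps, Python scripts to look and compute and a tool call to move; the robot and the scene stay as the last step left them, time stands still between calls to the robot, and variables do not carry over. Pictures are saved under pics/ and viewed, at most 14 in all, crops included, and the job is handed in when it is done.

Besides the shell and the picture viewer there is one more tool, called after "Emit:" by a JSON object that holds its "api" and its "payload", one argument or row to a line. step_arm: Moves the arm, as the interface text tells. Its arguments: {"type":"object","properties":{"motion":{"type":"array"},"force":{"type":"number"}},"required":["motion"]}

```bash
mkdir -p pics; ls
cat > h.py <<'E'
import numpy as np, cv2
from scipy.spatial.transform import Rotation as R
from plant import r
def snap(c): return r.snapshot(c)
def world(s,p):
    return R.from_quat(s["orientation"]).apply(p)+np.array(s["xyz"])
def cloud(s):
    d=s["depth"]; v,u=np.mgrid[:d.shape[0],:d.shape[1]]
    P=np.stack([(u-s["cx"])/s["fx"]*d,(v-s["cy"])/s["fy"]*d,d],-1)
    W=world(s,P.reshape(-1,3)).reshape(P.shape); W[d==0]=np.nan
    return W
def save(s,n,box=None,k=1):
    im=s["pixels"][...,::-1]
    if box: im=im[box[1]:box[3],box[0]:box[2]]
    cv2.imwrite("pics/"+n+".png",cv2.resize(im,None,fx=k,fy=k,interpolation=cv2.INTER_CUBIC))
def pix(s,w):
    p=R.from_quat(s["orientation"]).inv().apply(np.array(w)-np.array(s["xyz"]))
    return np.round([p[0]/p[2]*s["fx"]+s["cx"],p[1]/p[2]*s["fy"]+s["cy"]])
E
python3 - <<'E'
from h import *
np.set_printoptions(precision=4,suppress=True)
st=r.get_state(); print(r.tip_reach,st)
for c in ["top","scene"]:
    s=snap(c); save(s,c+"0"); print(c,s["xyz"],s["orientation"],s["fx"])
    for t in ["large1","small1","plinth","holder","tag","tag_hole","stand","peg_tip","tape_roll","strip_coil","spacer"]:
        for d in r.search_frame(c,t):
            w=world(s,d["at"]); print(t,round(d["score"],2),w,pix(s,w))
E
```

```text
pics
0.022 {'clock': 0.0, 'q': array([-1.2322,  0.69  , -0.1945,  1.5663,  0.1573,  0.9025, -0.2152]), 'qd': array([ 0.0008,  0.0001, -0.0012, -0.    ,  0.0007, -0.0011,  0.0015]), 'joint_torque': array([  0.0019, -52.7578,  -1.2664, -15.3423,  -0.0526,   0.0064,
         0.0002]), 'tool_pos': array([0.1874, 0.5956, 0.2599]), 'eef_rot': array([ 0.1518,  0.9884, -0.0009, -0.0001]), 'contact_force': array([-0.7484,  0.4742, -0.8012]), 'moment': array([-0.0148, -0.0053, -0.0285]), 'finger_force': 0.0, 'opening': 0.9980876849343246}
top [0.2853 0.0657 1.1939] [-0.702   0.7074 -0.0607  0.0552] 382.1492379177192
large1 0.73 [0.4673 0.2112 0.0339] [227. 215.]
large1 0.69 [ 0.4602 -0.1932  0.0329] [359. 216.]
large1 0.37 [ 0.6194 -0.2659  0.098 ] [386. 160.]
large1 0.32 [ 0.4329 -0.0615  0.026 ] [316. 226.]
small1 0.78 [ 0.4334 -0.0573  0.0274] [315. 226.]
small1 0.68 [0.4679 0.3453 0.0276] [184. 215.]
small1 0.66 [ 0.4625 -0.3373  0.0304] [405. 215.]
plinth 0.95 [0.2279 0.2828 0.0094] [204. 294.]
plinth 0.7 [0.2645 0.4972 0.0136] [133. 283.]
plinth 0.67 [0.616  0.2548 0.0118] [215. 170.]
pl
[... 1053 characters left out ...]
29] [334. 306.]
plinth 0.72 [0.2683 0.4947 0.0143] [425. 227.]
plinth 0.61 [0.2436 0.2873 0.0168] [353. 213.]
holder 0.72 [ 0.6347 -0.2547  0.016 ] [126. 275.]
holder 0.67 [ 0.4543 -0.0507  0.0352] [226. 236.]
tag 0.94 [ 0.6274 -0.2629  0.0853] [119. 251.]
tag_hole 0.93 [ 0.6242 -0.2659  0.0828] [118. 251.]
stand 0.72 [ 0.6957 -0.0014  0.0136] [215. 309.]
stand 0.35 [0.6886 0.1173 0.0099] [267. 316.]
peg_tip 0.84 [ 0.6897 -0.0033  0.0131] [215. 307.]
peg_tip 0.72 [0.491  0.209  0.0351] [319. 257.]
tape_roll 0.75 [0.5585 0.1195 0.0198] [280. 274.]
strip_coil 0.5 [0.4931 0.2107 0.0338] [320. 258.]
strip_coil 0.29 [0.6869 0.1192 0.0127] [268. 315.]
spacer 0.58 [0.6897 0.1193 0.0131] [268. 316.]
```

View pics/top0.png

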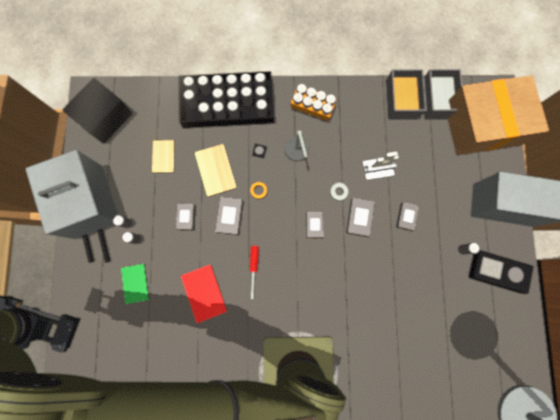

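View pics/scene0.png

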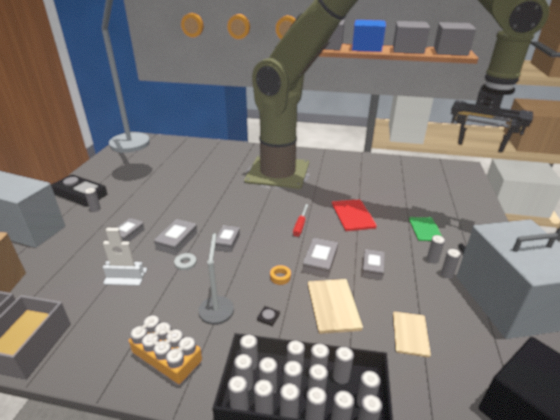

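Cases: large at top-view pixels (228,215) and (361,217), small at (185,216), (315,225) and (408,216), so 5 are present. The plinth candidates are wood (215,170), wood (163,156), red (204,293) and green (134,283). Red and green are excluded, and the larger wood one (215,170) is meant. Next is an enlarged crop and depth measurement.

```bash
cat >> h.py <<'E'
def rect(W,c,zlo,zhi,rad=0.09):
    """min-area rectangle of points with z in band near c"""
    m=(W[...,2]>zlo)&(W[...,2]<zhi)&(np.hypot(W[...,0]-c[0],W[...,1]-c[1])<rad)
    n,l=cv2.connectedComponents(m.astype(np.uint8))
    if n<2: return None
    k=1+np.argmax([np.sum(l==i) for i in range(1,n)]); P=W[l==k]
    (x,y),(a,b),t=cv2.minAreaRect((P[:,:2]*1000).astype(np.float32))
    if a<b: a,b,t=b,a,t+90
    t=(t+90)%180-90
    return np.round([x,y,a,b,t,np.median(P[:,2])*1000,len(P)],1)
E
python3 - <<'E'
from h import *
np.set_printoptions(precision=4,suppress=True)
C={"L1":(.467,.211),"L2":(.460,-.193),"s1":(.433,-.059),"s2":(.468,.345),"s3":(.4625,-.337)}
for c in ["top","scene"]:
    s=snap(c);W=cloud(s)
    print(c,"bench z",np.nanmedian(W[(np.abs(W[...,0]-.5)<.1)&(np.abs(W[...,1])<.3)][:,2]))
    for n,p in C.items(): print(n,rect(W,p,.022,.045))
    for n,p in {"pl":(.62,.257),"pl2":(.665,.424)}.items(): print(n,rect(W,p,.007,.02,.11))
    print("holder",rect(W,(.61,-.26),.02,.045,.07),"tagtop",rect(W,(.61,-.26),.06,.2,.07),rect(W,(.61,-.26),.115,.2,.07))
    print("peg",rect(W,(.67,0),.1,.2,.1)); print("base",rect(W,(.67,0),.004,.03,.1))
    if c=="top": save(s,"crop1",(140,120,440,260),2.6)
E
```

```text
top bench z 0.0011597100190949838
L1 [467.  209.3 110.3  68.8  -7.2  34.1 803. ]
L2 [ 459.5 -197.6  111.1   69.1  -10.4   34.   807. ]
s1 [436.8 -55.   78.2  49.9  -1.1  30.1 437. ]
s2 [466.  344.8  80.5  51.2  -1.5  29.8 428. ]
s3 [ 461.6 -345.8   81.    50.9  -14.3   30.1  434. ]
pl [ 617.3  256.7  151.4   95.2   16.7   12.1 1344. ]
pl2 [664.9 425.8 106.8  67.6   0.6   9.3 471. ]
holder [ 621.6 -267.3   91.5   23.3  -82.    37.   156. ] tagtop [ 622.1 -268.1   62.4    9.4  -81.7  105.8  185. ] [ 622.3 -267.5   29.1    8.5  -80.2  143.2   64. ]
peg [650.6 -10.8  82.8  10.4  11.2 158.3  95. ]
base [685.4   7.1  82.   57.4  14.5  10.3 321. ]
scene bench z 0.0016354520512071868
L1 [468.1 211.6 114.2  68.2  -7.1  34.8 816. ]
L2 [ 460.1 -195.5  115.4   71.8  -10.4   34.2  713. ]
s1 [439.7 -52.8  86.   50.4   0.7  30.4 361. ]
s2 [468.2 347.1  83.1  50.3  -1.5  31.  470. ]
s3 [ 463.1 -343.3   80.    53.   -13.7   30.2  290. ]
pl [ 619.2  258.2  154.2   95.4   17.    12.9 2093. ]
pl2 [ 666.5  427.3  109.7   66.9    1.     9.5 1236. ]
holder [ 624.9 -265.6   92.4   25.6  -79.2   35.9  375. ] tagtop [ 623.1 -265.1   61.8   13.7  -82.9  100.7  589. ] [ 624.6 -265.7   29.1   11.6  -72.3  135.4  172. ]
peg [654.2  -8.7  85.4  11.4  10.1 151.6 217. ]
base [689.5  -1.9  80.4  77.5  20.3  10.6 739. ]
```

View pics/crop1.png

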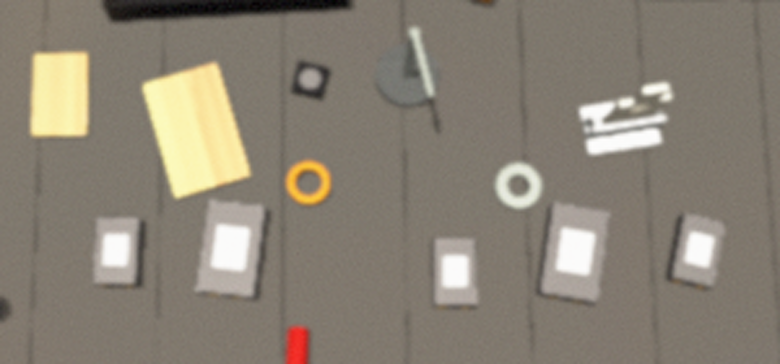

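The crop shows the larger wood slab at crop pixel (195,130), an even plywood surface. The smaller wood slab is at (60,95). The larger one is the plinth. I'll plan the first pick.

```bash
cat >> h.py <<'E'
def plan(wps,start=None):
    """wps: (x,y,z mm, yaw of tool y deg or None) -> dp (tool mm), twist z, rows needed; tool is pointing down"""
    st=r.get_state()
    if start is None:
        Y=R.from_quat(st["eef_rot"]).as_matrix()[:,1]; p=np.array(st["tool_pos"])*1000; yaw=np.degrees(np.arctan2(Y[1],Y[0]))
        print("now",np.round(p,1),round(yaw,1),"open",round(st["opening"],3),"t",round(st["clock"],2))
    else: p,yaw=np.array(start[:3],float),start[3]
    for w in wps:
        t=np.array(w[:3],float); ty=yaw if w[3] is None else w[3]
        a=np.radians(yaw); ey=np.array([np.cos(a),np.sin(a),0]); ez=np.array([0,0,-1.]); ex=np.cross(ey,ez)
        B=np.array([ex,ey,ez]); d=np.round(B@(t-p)); d_yaw=(ty-yaw+90)%180-90; tw=round(-np.radians(d_yaw),2)
        rows=max(np.linalg.norm(d)/62.5,abs(np.degrees(tw))/10.7)
        p=p+B.T@d; yaw-=np.degrees(tw)
        print(w,"dp",d.astype(int).tolist(),"tw",tw,"rows %.1f"%rows,"-> %s %.1f"%(np.round(p,1),yaw))
E
python3 - <<'E'
from h import *
plan([(330,400,230,78),(467.5,210.5,120,82.8),(467.5,210.5,27,None),(467.5,210.5,240,None),(618,257.5,240,106.8),(618,257.5,50,None),(618,257.5,40,None)])
E
```

```text
now [187.6 596.2 260.7] 72.5 open 0.997 t 1.3
(330, 400, 230, 78) dp [-195, -144, 31] tw -0.1 rows 3.9 -> [330.4 400.3 229.7] 78.3
(467.5, 210.5, 120, 82.8) dp [-173, -158, 110] tw -0.08 rows 4.1 -> [467.6 210.4 119.7] 82.8
(467.5, 210.5, 27, None) dp [0, 0, 93] tw -0.0 rows 1.5 -> [467.6 210.4  26.7] 82.8
(467.5, 210.5, 240, None) dp [0, 0, -213] tw -0.0 rows 3.4 -> [467.6 210.4 239.7] 82.8
(618, 257.5, 240, 106.8) dp [-143, 65, 0] tw -0.42 rows 2.5 -> [617.6 257.1 239.7] 106.9
(618, 257.5, 50, None) dp [-1, 0, 190] tw -0.0 rows 3.0 -> [618.5 257.4  49.7] 106.9
(618, 257.5, 40, None) dp [0, 0, 10] tw -0.0 rows 0.2 -> [618.5 257.4  39.7] 106.9
```

Emit:
{"api": "step_arm", "payload": {
  "motion": [
    {"dp": [-49, -36, 8], "twist": [0, 0, -0.02], "hand": 1},
    {"dp": [-98, -72, 16], "twist": [0, 0, -0.05], "hand": 1},
    {"dp": [-146, -108, 23], "twist": [0, 0, -0.08], "hand": 1},
    {"dp": [-195, -144, 31], "twist": [0, 0, -0.1], "hand": 1},
    {"dp": [-195, -144, 31], "twist": [0, 0, -0.1], "hand": 1}
  ],
  "force": 50
}}

```text
clock: 1.92
tool_pos: [0.3342, 0.3946, 0.2291]
eef_rot: [0.107, 0.994, -0.003, 0.001]
contact_force: [-0.7, 0.1, 0.2]
opening: 0.998
finger_force: 0.0
```

Emit:
{"api": "step_arm", "payload": {
  "motion": [
    {"dp": [-43, -39, 27], "twist": [0, 0, -0.02], "hand": 1},
    {"dp": [-86, -79, 55], "twist": [0, 0, -0.04], "hand": 1},
    {"dp": [-130, -118, 82], "twist": [0, 0, -0.06], "hand": 1},
    {"dp": [-173, -158, 110], "twist": [0, 0, -0.08], "hand": 1},
    {"dp": [-173, -158, 110], "twist": [0, 0, -0.08], "hand": 1}
  ]
}}

```text
clock: 2.55
tool_pos: [0.4693, 0.2064, 0.1181]
eef_rot: [0.066, 0.998, -0.002, -0.0]
contact_force: [-0.3, 0.3, 0.5]
opening: 1.0
finger_force: 0.0
```

Emit:
{"api": "step_arm", "payload": {
  "motion": [
    {"dp": [0, 0, 0], "twist": [0, 0, 0], "hand": 1},
    {"dp": [0, 0, 0], "twist": [0, 0, 0], "hand": 1}
  ]
}}

```text
clock: 2.8
tool_pos: [0.467, 0.2132, 0.1204]
eef_rot: [0.061, 0.998, 0.001, 0.0]
contact_force: [0.5, -0.1, 0.1]
opening: 0.996
finger_force: 0.0
```

Run:
```python
from h import *
s=snap("top"); print(rect(cloud(s),(.46,-.196),.022,.045))
plan([(467.5,210.5,27,82.8)]); print(r.get_state()["eef_rot"])
```

```text
[ 459.3 -197.5  111.9   69.1   -9.7   34.   810. ]
now [467.  213.  120.4] 83.1 open 1.004 t 2.85
(467.5, 210.5, 27, 82.8) dp [-1, -2, 93] tw 0.0 rows 1.5 -> [467.7 210.9  27.4] 83.1
[6.06004679e-02 9.98161443e-01 1.10843089e-03 2.97057328e-04]
```

Emit:
{"api": "step_arm", "payload": {
  "motion": [
    {"dp": [-1, -2, 40], "twist": [0, 0, 0], "hand": 1},
    {"dp": [-1, -2, 75], "twist": [0, 0, 0], "hand": 1},
    {"dp": [-1, -2, 93], "twist": [0, 0, 0], "hand": 1},
    {"dp": [-1, -2, 93], "twist": [0, 0, 0], "hand": 1},
    {"dp": [-1, -2, 93], "twist": [0, 0, 0], "hand": 1}
  ]
}}

```text
clock: 3.48
tool_pos: [0.4685, 0.2095, 0.0276]
eef_rot: [0.062, 0.998, 0.001, 0.001]
contact_force: [0.6, 0.2, -0.4]
opening: 0.999
finger_force: 0.0
```

Emit:
{"api": "step_arm", "payload": {
  "motion": [
    {"dp": [0, 0, 0], "twist": [0, 0, 0], "hand": 1},
    {"dp": [0, 0, 0], "twist": [0, 0, 0], "hand": 1}
  ]
}}

```text
clock: 3.72
tool_pos: [0.4688, 0.2086, 0.0275]
eef_rot: [0.062, 0.998, 0.0, 0.001]
contact_force: [-0.1, -0.4, 1.0]
opening: 0.997
finger_force: 0.0
```

Emit:
{"api": "step_arm", "payload": {
  "motion": [
    {"dp": [0, 0, 0], "twist": [0, 0, 0], "hand": 0.4},
    {"dp": [0, 0, 0], "twist": [0, 0, 0], "hand": 0.4},
    {"dp": [0, 0, 0], "twist": [0, 0, 0], "hand": 0.4},
    {"dp": [0, 0, 0], "twist": [0, 0, 0], "hand": 0.4}
  ],
  "force": 50
}}

```text
clock: 4.22
tool_pos: [0.4684, 0.2082, 0.0268]
eef_rot: [0.062, 0.998, -0.0, 0.0]
contact_force: [-0.5, -1.3, 1.6]
opening: 0.767
finger_force: 50.0
```

Emit:
{"api": "step_arm", "payload": {
  "motion": [
    {"dp": [0, 0, -20], "twist": [0, 0, 0], "hand": 0.4},
    {"dp": [0, 0, -70], "twist": [0, 0, 0], "hand": 0.4},
    {"dp": [0, 0, -120], "twist": [0, 0, 0], "hand": 0.4},
    {"dp": [0, 0, -150], "twist": [0, 0, 0], "hand": 0.4},
    {"dp": [0, 0, -150], "twist": [0, 0, 0], "hand": 0.4}
  ]
}}

```text
clock: 4.85
tool_pos: [0.4689, 0.2085, 0.1777]
eef_rot: [0.063, 0.998, 0.001, 0.001]
contact_force: [1.1, -0.0, -7.8]
opening: 0.768
finger_force: 50.0
```

Run:
```python
from h import *
plan([(618.2,257.5,140,106.8),(618.2,257.5,50,None),(618.2,257.5,40,None)]); print(r.get_state()["contact_force"],r.get_state()["finger_force"])
```

```text
now [468.9 208.5 177.7] 82.8 open 0.768 t 4.85
(618.2, 257.5, 140, 106.8) dp [-142, 67, 38] tw -0.42 rows 2.6 -> [618.2 257.2 139.7] 106.9
(618.2, 257.5, 50, None) dp [0, 0, 90] tw -0.0 rows 1.4 -> [618.2 257.2  49.7] 106.9
(618.2, 257.5, 40, None) dp [0, 0, 10] tw -0.0 rows 0.2 -> [618.2 257.2  39.7] 106.9
[ 1.07662762 -0.03869945 -7.75688102] 49.996813125908375
```

Emit:
{"api": "step_arm", "payload": {
  "motion": [
    {"dp": [-36, 17, 0], "twist": [0, 0, -0.1], "hand": 0.4},
    {"dp": [-80, 38, 0], "twist": [0, 0, -0.22], "hand": 0.4},
    {"dp": [-120, 56, 10], "twist": [0, 0, -0.34], "hand": 0.4},
    {"dp": [-142, 67, 25], "twist": [0, 0, -0.42], "hand": 0.4},
    {"dp": [-142, 67, 38], "twist": [0, 0, -0.42], "hand": 0.4}
  ]
}}

```text
clock: 5.48
tool_pos: [0.6175, 0.2564, 0.1341]
eef_rot: [-0.147, 0.989, -0.001, -0.002]
contact_force: [-0.7, -0.4, -6.9]
opening: 0.769
finger_force: 50.0
```

Emit:
{"api": "step_arm", "payload": {
  "motion": [
    {"dp": [0, 0, 40], "twist": [0, 0, 0], "hand": 0.4},
    {"dp": [0, 0, 70], "twist": [0, 0, 0], "hand": 0.4},
    {"dp": [0, 0, 90], "twist": [0, 0, 0], "hand": 0.4},
    {"dp": [0, 0, 90], "twist": [0, 0, 0], "hand": 0.4},
    {"dp": [0, 0, 90], "twist": [0, 0, 0], "hand": 0.4}
  ]
}}

```text
clock: 6.1
tool_pos: [0.618, 0.2577, 0.0495]
eef_rot: [-0.147, 0.989, 0.0, 0.001]
contact_force: [0.3, 1.4, -7.2]
opening: 0.766
finger_force: 50.0
```

Run:
```python
from h import *
plan([(618.2,257.5,40,106.8)]); print(r.get_state()["contact_force"],r.get_state()["finger_force"])
```

```text
now [618.  257.7  49.5] 106.9 open 0.766 t 6.1
(618.2, 257.5, 40, 106.8) dp [0, 0, 9] tw 0.0 rows 0.1 -> [618.  257.7  40.5] 106.9
[ 0.32130496  1.37863313 -7.16193956] 49.996882528066635
```

Emit:
{"api": "step_arm", "payload": {
  "motion": [
    {"dp": [0, 0, 5], "twist": [0, 0, 0], "hand": 0.4},
    {"dp": [0, 0, 9], "twist": [0, 0, 0], "hand": 0.4},
    {"dp": [0, 0, 10], "twist": [0, 0, 0], "hand": 0.4},
    {"dp": [0, 0, 10], "twist": [0, 0, 0], "hand": 0.4}
  ]
}}

```text
clock: 6.6
tool_pos: [0.6176, 0.2571, 0.0389]
eef_rot: [-0.147, 0.989, -0.0, 0.0]
contact_force: [-0.3, -0.9, -4.4]
opening: 0.768
finger_force: 50.0
```

Emit:
{"api": "step_arm", "payload": {
  "motion": [
    {"dp": [0, 0, 0], "twist": [0, 0, 0], "hand": 1},
    {"dp": [0, 0, 0], "twist": [0, 0, 0], "hand": 1},
    {"dp": [0, 0, 0], "twist": [0, 0, 0], "hand": 1},
    {"dp": [0, 0, -20], "twist": [0, 0, 0], "hand": 1},
    {"dp": [0, 0, -60], "twist": [0, 0, 0], "hand": 1}
  ]
}}

```text
clock: 7.22
tool_pos: [0.6168, 0.2568, 0.0991]
eef_rot: [-0.147, 0.989, -0.0, -0.001]
contact_force: [0.4, 0.2, -0.1]
opening: 0.998
finger_force: 0.0
```

Emit:
{"api": "step_arm", "payload": {
  "motion": [
    {"dp": [0, 0, -60], "twist": [0, 0, 0], "hand": 1},
    {"dp": [0, 0, -110], "twist": [0, 0, 0], "hand": 1},
    {"dp": [0, 0, -150], "twist": [0, 0, 0], "hand": 1},
    {"dp": [0, 0, -150], "twist": [0, 0, 0], "hand": 1}
  ]
}}

```text
clock: 7.72
tool_pos: [0.6193, 0.2587, 0.2543]
eef_rot: [-0.147, 0.989, 0.002, 0.004]
contact_force: [1.0, 0.4, 0.0]
opening: 0.999
finger_force: 0.0
```

Run:
```python
from h import *
for c in ["scene","top"]:
    W=cloud(snap(c)); print(c,"L1",rect(W,(.618,.257),.036,.055),"L2",rect(W,(.46,-.196),.022,.045,.12))
plan([(540,30,240,92),(460,-196.5,120,79.8),(460,-196.5,27,None)])
```

```text
scene L1 [ 618.3  260.5  112.4   68.6   16.9   46.9 1191. ] L2 [ 461.  -195.2  112.9   72.5  -10.1   34.2  713. ]
top L1 [612.6 267.  110.   49.9  17.4  46.1 456. ] L2 [ 459.5 -197.9  111.    69.7  -10.    34.   804. ]
now [617.5 257.  249.7] 106.9 open 1.005 t 7.83
(540, 30, 240, 92) dp [140, -195, 10] tw 0.26 rows 3.8 -> [540.3  29.7 239.7] 92.0
(460, -196.5, 120, 79.8) dp [88, -223, 120] tw 0.21 rows 4.3 -> [ 460.2 -196.2  119.7] 80.0
(460, -196.5, 27, None) dp [0, 0, 93] tw -0.0 rows 1.5 -> [ 460.2 -196.2   26.7] 80.0
```

Emit:
{"api": "step_arm", "payload": {
  "motion": [
    {"dp": [35, -49, 2], "twist": [0, 0, 0.06], "hand": 1},
    {"dp": [70, -98, 5], "twist": [0, 0, 0.13], "hand": 1},
    {"dp": [105, -147, 8], "twist": [0, 0, 0.2], "hand": 1},
    {"dp": [140, -195, 10], "twist": [0, 0, 0.26], "hand": 1},
    {"dp": [140, -195, 10], "twist": [0, 0, 0.26], "hand": 1}
  ]
}}

```text
clock: 8.45
tool_pos: [0.5375, 0.0231, 0.237]
eef_rot: [-0.013, 1.0, -0.003, -0.003]
contact_force: [-1.1, 1.1, -0.3]
opening: 0.999
finger_force: 0.0
```

Emit:
{"api": "step_arm", "payload": {
  "motion": [
    {"dp": [20, -50, 10], "twist": [0, 0, 0.05], "hand": 1},
    {"dp": [40, -101, 35], "twist": [0, 0, 0.1], "hand": 1},
    {"dp": [60, -152, 65], "twist": [0, 0, 0.15], "hand": 1},
    {"dp": [80, -203, 95], "twist": [0, 0, 0.2], "hand": 1},
    {"dp": [88, -223, 120], "twist": [0, 0, 0.21], "hand": 1}
  ]
}}

```text
clock: 9.07
tool_pos: [0.4582, -0.1987, 0.1168]
eef_rot: [0.089, 0.996, -0.0, -0.002]
contact_force: [0.7, 0.4, -0.3]
opening: 0.999
finger_force: 0.0
```

Emit:
{"api": "step_arm", "payload": {
  "motion": [
    {"dp": [0, 0, 0], "twist": [0, 0, 0], "hand": 1},
    {"dp": [0, 0, 0], "twist": [0, 0, 0], "hand": 1},
    {"dp": [0, 0, 0], "twist": [0, 0, 0], "hand": 1}
  ]
}}

```text
clock: 9.45
tool_pos: [0.4618, -0.1943, 0.1196]
eef_rot: [0.086, 0.996, 0.0, 0.001]
contact_force: [0.2, 0.6, -0.3]
opening: 1.004
finger_force: 0.0
```

Run:
```python
from h import *
W=cloud(snap("scene")); print("L1",rect(W,(.618,.257),.036,.055),"L2",rect(W,(.46,-.196),.022,.045,.12))
W=cloud(snap("top")); print("L1",rect(W,(.618,.257),.036,.055))
plan([(459.5,-196.5,27,79.8)])
```

```text
L1 [ 618.1  259.9  113.5   68.6   16.8   46.8 1184. ] L2 [ 461.3 -195.1  114.1   70.1  -10.6   34.2  713. ]
L1 [616.  258.4 111.8  68.8  17.2  46.2 771. ]
now [ 461.3 -195.   119.5] 80.1 open 1.004 t 9.55
(459.5, -196.5, 27, 79.8) dp [2, -2, 93] tw 0.01 rows 1.5 -> [ 459.  -196.6   26.5] 79.5
```

Emit:
{"api": "step_arm", "payload": {
  "motion": [
    {"dp": [2, -2, 40], "twist": [0, 0, 0.01], "hand": 1},
    {"dp": [2, -2, 75], "twist": [0, 0, 0.01], "hand": 1},
    {"dp": [2, -2, 93], "twist": [0, 0, 0.01], "hand": 1},
    {"dp": [2, -2, 93], "twist": [0, 0, 0.01], "hand": 1},
    {"dp": [2, -2, 93], "twist": [0, 0, 0.01], "hand": 1}
  ]
}}

```text
clock: 10.18
tool_pos: [0.4586, -0.1976, 0.0265]
eef_rot: [0.092, 0.996, 0.0, 0.001]
contact_force: [-0.3, -0.4, -0.0]
opening: 0.996
finger_force: 0.0
```

Emit:
{"api": "step_arm", "payload": {
  "motion": [
    {"dp": [0, 0, 0], "twist": [0, 0, 0], "hand": 0.4},
    {"dp": [0, 0, 0], "twist": [0, 0, 0], "hand": 0.4},
    {"dp": [0, 0, 0], "twist": [0, 0, 0], "hand": 0.4},
    {"dp": [0, 0, 0], "twist": [0, 0, 0], "hand": 0.4}
  ],
  "force": 50
}}

```text
clock: 10.68
tool_pos: [0.4582, -0.1983, 0.0264]
eef_rot: [0.093, 0.996, -0.0, 0.0]
contact_force: [-1.3, -0.6, 6.0]
opening: 0.769
finger_force: 50.0
```

Emit:
{"api": "step_arm", "payload": {
  "motion": [
    {"dp": [0, 0, -20], "twist": [0, 0, 0], "hand": 0.4},
    {"dp": [0, 0, -70], "twist": [0, 0, 0], "hand": 0.4},
    {"dp": [0, 0, -120], "twist": [0, 0, 0], "hand": 0.4},
    {"dp": [0, 0, -170], "twist": [0, 0, 0], "hand": 0.4},
    {"dp": [0, 0, -200], "twist": [0, 0, 0], "hand": 0.4}
  ]
}}

```text
clock: 11.3
tool_pos: [0.4575, -0.1977, 0.2273]
eef_rot: [0.092, 0.996, 0.0, 0.0]
contact_force: [-0.2, -0.1, -6.6]
opening: 0.765
finger_force: 50.0
```

Run:
```python
from h import *
plan([(530,30,227,92),(618.2,257.5,180,106.8),(618.2,257.5,84,None),(618.2,257.5,74,None)])
```

```text
now [ 457.5 -197.7  227.3] 79.4 open 0.765 t 11.3
(530, 30, 227, 92) dp [-29, 237, 0] tw -0.22 rows 3.8 -> [529.6  29.9 227.3] 92.0
(618.2, 257.5, 180, 106.8) dp [-97, 224, 47] tw -0.26 rows 4.0 -> [618.6 257.2 180.3] 106.9
(618.2, 257.5, 84, None) dp [0, 0, 96] tw -0.0 rows 1.5 -> [618.6 257.2  84.3] 106.9
(618.2, 257.5, 74, None) dp [0, 0, 10] tw -0.0 rows 0.2 -> [618.6 257.2  74.3] 106.9
```

Emit:
{"api": "step_arm", "payload": {
  "motion": [
    {"dp": [-6, 50, 0], "twist": [0, 0, -0.05], "hand": 0.4},
    {"dp": [-13, 107, 0], "twist": [0, 0, -0.1], "hand": 0.4},
    {"dp": [-20, 165, 0], "twist": [0, 0, -0.15], "hand": 0.4},
    {"dp": [-26, 215, 0], "twist": [0, 0, -0.2], "hand": 0.4},
    {"dp": [-29, 237, 0], "twist": [0, 0, -0.22], "hand": 0.4}
  ]
}}

```text
clock: 11.92
tool_pos: [0.5296, 0.0341, 0.2251]
eef_rot: [-0.021, 1.0, 0.001, -0.001]
contact_force: [-0.1, -0.1, -5.9]
opening: 0.766
finger_force: 50.0
```

Emit:
{"api": "step_arm", "payload": {
  "motion": [
    {"dp": [-20, 46, 0], "twist": [0, 0, -0.05], "hand": 0.4},
    {"dp": [-43, 100, 5], "twist": [0, 0, -0.12], "hand": 0.4},
    {"dp": [-67, 155, 15], "twist": [0, 0, -0.18], "hand": 0.4},
    {"dp": [-87, 202, 30], "twist": [0, 0, -0.24], "hand": 0.4},
    {"dp": [-97, 224, 47], "twist": [0, 0, -0.26], "hand": 0.4}
  ]
}}

```text
clock: 12.55
tool_pos: [0.6179, 0.2611, 0.1769]
eef_rot: [-0.149, 0.989, 0.001, -0.001]
contact_force: [0.2, -0.3, -6.5]
opening: 0.767
finger_force: 50.0
```

Emit:
{"api": "step_arm", "payload": {
  "motion": [
    {"dp": [0, 0, 40], "twist": [0, 0, 0], "hand": 0.4},
    {"dp": [0, 0, 70], "twist": [0, 0, 0], "hand": 0.4},
    {"dp": [0, 0, 90], "twist": [0, 0, 0], "hand": 0.4},
    {"dp": [0, 0, 90], "twist": [0, 0, 0], "hand": 0.4},
    {"dp": [0, 0, 90], "twist": [0, 0, 0], "hand": 0.4}
  ]
}}

```text
clock: 13.18
tool_pos: [0.6197, 0.2577, 0.0898]
eef_rot: [-0.147, 0.989, 0.001, 0.001]
contact_force: [-0.6, 0.5, -4.9]
opening: 0.766
finger_force: 50.0
```

Run:
```python
from h import *
plan([(617.2,257,74,106.8)]); W=cloud(snap("scene")); print(rect(W,(.618,.257),.036,.055))
```

```text
now [619.7 257.7  89.8] 106.9 open 0.766 t 13.18
(617.2, 257, 74, 106.8) dp [3, 0, 16] tw 0.0 rows 0.3 -> [616.8 256.8  73.8] 106.9
[640.6 266.8  68.4  67.9 -73.5  45.5 305. ]
```

Emit:
{"api": "step_arm", "payload": {
  "motion": [
    {"dp": [3, 0, 6], "twist": [0, 0, 0], "hand": 0.4},
    {"dp": [3, 0, 12], "twist": [0, 0, 0], "hand": 0.4},
    {"dp": [3, 0, 16], "twist": [0, 0, 0], "hand": 0.4},
    {"dp": [3, 0, 17], "twist": [0, 0, 0], "hand": 0.4},
    {"dp": [3, 0, 17], "twist": [0, 0, 0], "hand": 0.4}
  ]
}}

```text
clock: 13.85
tool_pos: [0.616, 0.2562, 0.0725]
eef_rot: [-0.147, 0.989, -0.0, -0.0]
contact_force: [-3.9, -2.6, 4.6]
opening: 0.768
finger_force: 50.0
```

Emit:
{"api": "step_arm", "payload": {
  "motion": [
    {"dp": [0, 0, 0], "twist": [0, 0, 0], "hand": 1},
    {"dp": [0, 0, 0], "twist": [0, 0, 0], "hand": 1},
    {"dp": [0, 0, 0], "twist": [0, 0, 0], "hand": 1},
    {"dp": [0, 0, -20], "twist": [0, 0, 0], "hand": 1},
    {"dp": [0, 0, -60], "twist": [0, 0, 0], "hand": 1}
  ]
}}

```text
clock: 14.48
tool_pos: [0.6155, 0.2559, 0.132]
eef_rot: [-0.147, 0.989, -0.0, -0.001]
contact_force: [0.0, -0.5, 0.8]
opening: 0.998
finger_force: 0.0
```

Emit:
{"api": "step_arm", "payload": {
  "motion": [
    {"dp": [0, 0, -60], "twist": [0, 0, 0], "hand": 1},
    {"dp": [0, 0, -110], "twist": [0, 0, 0], "hand": 1},
    {"dp": [0, 0, -150], "twist": [0, 0, 0], "hand": 1},
    {"dp": [0, 0, -150], "twist": [0, 0, 0], "hand": 1}
  ]
}}

```text
clock: 14.98
tool_pos: [0.6178, 0.2579, 0.2872]
eef_rot: [-0.147, 0.989, 0.002, 0.004]
contact_force: [0.6, -0.2, 0.1]
opening: 1.002
finger_force: 0.0
```

Run:
```python
from h import *
W=cloud(snap("scene")); print("L2",rect(W,(.618,.257),.07,.09),"s2",rect(W,(.467,.346),.022,.045))
plan([(467,346,130,88.5),(467,346,27,None)])
```

```text
L2 [ 618.9  260.1  113.2   69.1   16.4   80.7 1213. ] s2 [468.2 347.4  83.6  50.6  -1.4  31.1 469. ]
now [616.8 256.9 284.5] 106.9 open 0.998 t 15.03
(467, 346, 130, 88.5) dp [117, 129, 155] tw 0.32 rows 3.7 -> [467.3 346.3 129.5] 88.6
(467, 346, 27, None) dp [0, 0, 103] tw -0.0 rows 1.6 -> [467.3 346.3  26.5] 88.6
```

Emit:
{"api": "step_arm", "payload": {
  "motion": [
    {"dp": [29, 32, 0], "twist": [0, 0, 0.08], "hand": 1},
    {"dp": [58, 65, 30], "twist": [0, 0, 0.16], "hand": 1},
    {"dp": [88, 97, 70], "twist": [0, 0, 0.24], "hand": 1},
    {"dp": [117, 129, 115], "twist": [0, 0, 0.32], "hand": 1},
    {"dp": [117, 129, 155], "twist": [0, 0, 0.32], "hand": 1}
  ]
}}

```text
clock: 15.65
tool_pos: [0.4618, 0.3481, 0.125]
eef_rot: [0.009, 1.0, 0.0, -0.002]
contact_force: [0.3, 0.4, 0.1]
opening: 1.001
finger_force: 0.0
```

Emit:
{"api": "step_arm", "payload": {
  "motion": [
    {"dp": [0, 0, 0], "twist": [0, 0, 0], "hand": 0.8},
    {"dp": [0, 0, 0], "twist": [0, 0, 0], "hand": 0.8},
    {"dp": [0, 0, 0], "twist": [0, 0, 0], "hand": 0.8}
  ]
}}

```text
clock: 16.02
tool_pos: [0.4681, 0.3459, 0.1283]
eef_rot: [0.013, 1.0, 0.001, 0.001]
contact_force: [0.7, -0.0, 0.3]
opening: 0.903
finger_force: 0.0
```

Run:
```python
from h import *
W=cloud(snap("top")); print("L2",rect(W,(.618,.257),.07,.09))
plan([(467,346,27,88.5)])
```

```text
L2 [617.1 257.9 110.9  68.4  17.7  80.3 673. ]
now [467.9 345.9 128.2] 88.5 open 0.904 t 16.07
(467, 346, 27, 88.5) dp [1, 0, 101] tw 0.0 rows 1.6 -> [466.9 345.9  27.2] 88.5
```

Emit:
{"api": "step_arm", "payload": {
  "motion": [
    {"dp": [1, 0, 40], "twist": [0, 0, 0], "hand": 0.8},
    {"dp": [1, 0, 80], "twist": [0, 0, 0], "hand": 0.8},
    {"dp": [1, 0, 101], "twist": [0, 0, 0], "hand": 0.8},
    {"dp": [1, 0, 101], "twist": [0, 0, 0], "hand": 0.8},
    {"dp": [1, 0, 101], "twist": [0, 0, 0], "hand": 0.8}
  ]
}}

```text
clock: 16.7
tool_pos: [0.4666, 0.3463, 0.0271]
eef_rot: [0.013, 1.0, 0.001, 0.001]
contact_force: [-0.8, -0.3, -0.3]
opening: 0.898
finger_force: 0.0
```

Emit:
{"api": "step_arm", "payload": {
  "motion": [
    {"dp": [0, 0, 0], "twist": [0, 0, 0], "hand": -0.3},
    {"dp": [0, 0, 0], "twist": [0, 0, 0], "hand": -0.3},
    {"dp": [0, 0, 0], "twist": [0, 0, 0], "hand": -0.3},
    {"dp": [0, 0, 0], "twist": [0, 0, 0], "hand": -0.3}
  ],
  "force": 45
}}

```text
clock: 17.2
tool_pos: [0.4659, 0.3452, 0.0261]
eef_rot: [0.013, 1.0, -0.0, 0.0]
contact_force: [-0.8, -1.3, 3.8]
opening: 0.562
finger_force: 45.0
```

Emit:
{"api": "step_arm", "payload": {
  "motion": [
    {"dp": [0, 0, -20], "twist": [0, 0, 0], "hand": -0.3},
    {"dp": [0, 0, -70], "twist": [0, 0, 0], "hand": -0.3},
    {"dp": [0, 0, -120], "twist": [0, 0, 0], "hand": -0.3},
    {"dp": [0, 0, -170], "twist": [0, 0, 0], "hand": -0.3},
    {"dp": [0, 0, -190], "twist": [0, 0, 0], "hand": -0.3}
  ]
}}

```text
clock: 17.82
tool_pos: [0.4662, 0.3467, 0.2197]
eef_rot: [0.012, 1.0, 0.002, 0.002]
contact_force: [0.3, -0.3, -3.6]
opening: 0.563
finger_force: 45.0
```

Run:
```python
from h import *
plan([(618,257,217,106.8),(618,257,120,None)])
```

```text
now [466.2 346.7 219.7] 88.6 open 0.563 t 17.82
(618, 257, 217, 106.8) dp [-154, -86, 3] tw -0.32 rows 2.8 -> [618.  256.9 216.7] 106.9
(618, 257, 120, None) dp [0, 0, 97] tw -0.0 rows 1.6 -> [618.  256.9 119.7] 106.9
```

Emit:
{"api": "step_arm", "payload": {
  "motion": [
    {"dp": [-39, -22, 0], "twist": [0, 0, -0.08], "hand": -0.3},
    {"dp": [-85, -48, 0], "twist": [0, 0, -0.18], "hand": -0.3},
    {"dp": [-130, -72, 0], "twist": [0, 0, -0.27], "hand": -0.3},
    {"dp": [-154, -86, 0], "twist": [0, 0, -0.32], "hand": -0.3},
    {"dp": [-154, -86, 20], "twist": [0, 0, -0.32], "hand": -0.3}
  ]
}}

```text
clock: 18.45
tool_pos: [0.6206, 0.2534, 0.1968]
eef_rot: [-0.144, 0.99, -0.0, 0.002]
contact_force: [-0.6, 0.6, -3.3]
opening: 0.563
finger_force: 45.0
```

Emit:
{"api": "step_arm", "payload": {
  "motion": [
    {"dp": [0, 0, 30], "twist": [0, 0, 0], "hand": -0.3},
    {"dp": [0, 0, 60], "twist": [0, 0, 0], "hand": -0.3},
    {"dp": [0, 0, 80], "twist": [0, 0, 0], "hand": -0.3},
    {"dp": [0, 0, 80], "twist": [0, 0, 0], "hand": -0.3},
    {"dp": [0, 0, 80], "twist": [0, 0, 0], "hand": -0.3}
  ]
}}

```text
clock: 19.08
tool_pos: [0.6178, 0.2568, 0.1168]
eef_rot: [-0.147, 0.989, 0.001, 0.001]
contact_force: [0.4, 0.1, -3.4]
opening: 0.562
finger_force: 45.0
```

Run:
```python
from h import *
plan([(617.8,257,107,106.8)])
```

```text
now [617.8 256.8 116.8] 106.9 open 0.562 t 19.07
(617.8, 257, 107, 106.8) dp [0, 0, 10] tw 0.0 rows 0.2 -> [617.8 256.8 106.8] 106.9
```

Emit:
{"api": "step_arm", "payload": {
  "motion": [
    {"dp": [0, 0, 5], "twist": [0, 0, 0], "hand": -0.3},
    {"dp": [0, 0, 8], "twist": [0, 0, 0], "hand": -0.3},
    {"dp": [0, 0, 10], "twist": [0, 0, 0], "hand": -0.3},
    {"dp": [0, 0, 10], "twist": [0, 0, 0], "hand": -0.3}
  ]
}}

```text
clock: 19.58
tool_pos: [0.6176, 0.2559, 0.1062]
eef_rot: [-0.147, 0.989, -0.0, 0.0]
contact_force: [-1.6, -0.7, -0.0]
opening: 0.56
finger_force: 45.0
```

Emit:
{"api": "step_arm", "payload": {
  "motion": [
    {"dp": [0, 0, 0], "twist": [0, 0, 0], "hand": 0.8},
    {"dp": [0, 0, 0], "twist": [0, 0, 0], "hand": 0.8},
    {"dp": [0, 0, 0], "twist": [0, 0, 0], "hand": 0.8},
    {"dp": [0, 0, -20], "twist": [0, 0, 0], "hand": 0.8},
    {"dp": [0, 0, -60], "twist": [0, 0, 0], "hand": 0.8}
  ]
}}

```text
clock: 20.2
tool_pos: [0.6169, 0.2555, 0.1661]
eef_rot: [-0.147, 0.989, -0.0, -0.001]
contact_force: [1.6, 0.5, -0.1]
opening: 0.903
finger_force: 0.0
```

Emit:
{"api": "step_arm", "payload": {
  "motion": [
    {"dp": [0, 0, -50], "twist": [0, 0, 0], "hand": 0.8},
    {"dp": [0, 0, -100], "twist": [0, 0, 0], "hand": 0.8},
    {"dp": [0, 0, -130], "twist": [0, 0, 0], "hand": 0.8},
    {"dp": [0, 0, -130], "twist": [0, 0, 0], "hand": 0.8}
  ]
}}

```text
clock: 20.7
tool_pos: [0.6187, 0.2572, 0.3001]
eef_rot: [-0.147, 0.989, 0.001, 0.003]
contact_force: [-0.1, -0.2, -0.9]
opening: 0.9
finger_force: 0.0
```

Run:
```python
from h import *
W=cloud(snap("scene")); print("s2",rect(W,(.618,.257),.1,.12),"s1",rect(W,(.438,-.054),.022,.045))
plan([(528,100,250,98),(438.3,-54,130,89.2),(438.3,-54,27,None)])
```

```text
s2 [619.3 259.1  82.3  50.4  16.8 110.6 675. ] s1 [440.4 -52.6  84.6  50.4  -0.5  30.6 362. ]
now [617.8 256.3 297.6] 106.9 open 0.899 t 20.75
(528, 100, 250, 98) dp [131, -123, 48] tw 0.16 rows 3.0 -> [528.3 100.5 249.6] 97.8
(438.3, -54, 130, 89.2) dp [110, -141, 120] tw 0.15 rows 3.4 -> [438.3 -54.  129.6] 89.2
(438.3, -54, 27, None) dp [0, 0, 103] tw -0.0 rows 1.6 -> [438.3 -54.   26.6] 89.2
```

Emit:
{"api": "step_arm", "payload": {
  "motion": [
    {"dp": [36, -34, 5], "twist": [0, 0, 0.04], "hand": 0.8},
    {"dp": [72, -68, 15], "twist": [0, 0, 0.09], "hand": 0.8},
    {"dp": [108, -101, 30], "twist": [0, 0, 0.13], "hand": 0.8},
    {"dp": [131, -123, 48], "twist": [0, 0, 0.16], "hand": 0.8},
    {"dp": [131, -123, 48], "twist": [0, 0, 0.16], "hand": 0.8}
  ]
}}

```text
clock: 21.38
tool_pos: [0.5254, 0.0964, 0.2456]
eef_rot: [-0.066, 0.998, -0.002, -0.003]
contact_force: [-0.6, 0.6, 0.5]
opening: 0.903
finger_force: 0.0
```

Emit:
{"api": "step_arm", "payload": {
  "motion": [
    {"dp": [28, -35, 30], "twist": [0, 0, 0.04], "hand": 0.8},
    {"dp": [55, -70, 60], "twist": [0, 0, 0.08], "hand": 0.8},
    {"dp": [82, -106, 90], "twist": [0, 0, 0.12], "hand": 0.8},
    {"dp": [110, -141, 120], "twist": [0, 0, 0.15], "hand": 0.8},
    {"dp": [110, -141, 120], "twist": [0, 0, 0.15], "hand": 0.8}
  ]
}}

```text
clock: 22.0
tool_pos: [0.4353, -0.0566, 0.1259]
eef_rot: [0.009, 1.0, -0.001, -0.003]
contact_force: [0.5, 0.3, 0.7]
opening: 0.896
finger_force: 0.0
```

Emit:
{"api": "step_arm", "payload": {
  "motion": [
    {"dp": [0, 0, 0], "twist": [0, 0, 0], "hand": 0.8},
    {"dp": [0, 0, 0], "twist": [0, 0, 0], "hand": 0.8},
    {"dp": [0, 0, 0], "twist": [0, 0, 0], "hand": 0.8}
  ]
}}

```text
clock: 22.38
tool_pos: [0.4391, -0.0533, 0.1282]
eef_rot: [0.007, 1.0, 0.0, 0.001]
contact_force: [-0.5, -0.2, 0.8]
opening: 0.897
finger_force: 0.0
```

Run:
```python
from h import *
plan([(438.3,-54,27,89.2)])
```

```text
now [439.1 -53.3 128.2] 89.2 open 0.897 t 22.38
(438.3, -54, 27, 89.2) dp [1, -1, 101] tw 0.0 rows 1.6 -> [438.1 -54.3  27.2] 89.2
```

Emit:
{"api": "step_arm", "payload": {
  "motion": [
    {"dp": [1, -1, 40], "twist": [0, 0, 0], "hand": 0.8},
    {"dp": [1, -1, 80], "twist": [0, 0, 0], "hand": 0.8},
    {"dp": [1, -1, 101], "twist": [0, 0, 0], "hand": 0.8},
    {"dp": [1, -1, 101], "twist": [0, 0, 0], "hand": 0.8},
    {"dp": [1, -1, 101], "twist": [0, 0, 0], "hand": 0.8}
  ]
}}

```text
clock: 23.0
tool_pos: [0.4376, -0.0548, 0.026]
eef_rot: [0.007, 1.0, 0.001, 0.001]
contact_force: [-0.3, -0.2, 0.9]
opening: 0.899
finger_force: 0.0
```

Emit:
{"api": "step_arm", "payload": {
  "motion": [
    {"dp": [0, 0, 0], "twist": [0, 0, 0], "hand": -0.3},
    {"dp": [0, 0, 0], "twist": [0, 0, 0], "hand": -0.3},
    {"dp": [0, 0, 0], "twist": [0, 0, 0], "hand": -0.3},
    {"dp": [0, 0, 0], "twist": [0, 0, 0], "hand": -0.3}
  ],
  "force": 45
}}

```text
clock: 23.5
tool_pos: [0.4373, -0.0558, 0.0271]
eef_rot: [0.007, 1.0, -0.001, 0.0]
contact_force: [-0.3, -1.1, 3.3]
opening: 0.563
finger_force: 45.0
```

Emit:
{"api": "step_arm", "payload": {
  "motion": [
    {"dp": [0, 0, -20], "twist": [0, 0, 0], "hand": -0.3},
    {"dp": [0, 0, -70], "twist": [0, 0, 0], "hand": -0.3},
    {"dp": [0, 0, -120], "twist": [0, 0, 0], "hand": -0.3},
    {"dp": [0, 0, -180], "twist": [0, 0, 0], "hand": -0.3},
    {"dp": [0, 0, -215], "twist": [0, 0, 0], "hand": -0.3}
  ]
}}

```text
clock: 24.12
tool_pos: [0.4359, -0.0553, 0.2433]
eef_rot: [0.007, 1.0, 0.0, -0.001]
contact_force: [2.1, -1.9, -4.0]
opening: 0.562
finger_force: 45.0
```

Run:
```python
from h import *
W=cloud(snap("top")); print("s2",rect(W,(.618,.257),.1,.12),rect(W,(.618,.257),.07,.09))
plan([(528,100,242,98),(618,257,217,106.8)])
```

```text
s2 [617.4 257.5  81.2  50.2  16.7 110.2 466. ] [617.2 258.2 111.4  68.1  17.3  79.9 325. ]
now [438.7 -54.1 249. ] 89.2 open 0.565 t 24.18
(528, 100, 242, 98) dp [-87, 155, 7] tw -0.15 rows 2.8 -> [527.8  99.7 242. ] 97.8
(618, 257, 217, 106.8) dp [-111, 144, 25] tw -0.16 rows 2.9 -> [618.2 257.5 217. ] 107.0
```

Emit:
{"api": "step_arm", "payload": {
  "motion": [
    {"dp": [-22, 38, 0], "twist": [0, 0, -0.03], "hand": -0.3},
    {"dp": [-50, 88, 0], "twist": [0, 0, -0.08], "hand": -0.3},
    {"dp": [-75, 133, 0], "twist": [0, 0, -0.13], "hand": -0.3},
    {"dp": [-87, 155, 0], "twist": [0, 0, -0.15], "hand": -0.3},
    {"dp": [-87, 155, 0], "twist": [0, 0, -0.15], "hand": -0.3}
  ]
}}

```text
clock: 24.8
tool_pos: [0.5261, 0.1007, 0.241]
eef_rot: [-0.069, 0.998, 0.001, -0.0]
contact_force: [0.4, -0.2, -3.8]
opening: 0.565
finger_force: 45.0
```

Emit:
{"api": "step_arm", "payload": {
  "motion": [
    {"dp": [-30, 38, 0], "twist": [0, 0, -0.04], "hand": -0.3},
    {"dp": [-65, 84, 0], "twist": [0, 0, -0.09], "hand": -0.3},
    {"dp": [-95, 124, 10], "twist": [0, 0, -0.14], "hand": -0.3},
    {"dp": [-111, 144, 20], "twist": [0, 0, -0.16], "hand": -0.3},
    {"dp": [-111, 144, 25], "twist": [0, 0, -0.16], "hand": -0.3}
  ]
}}

```text
clock: 25.42
tool_pos: [0.616, 0.2565, 0.2147]
eef_rot: [-0.148, 0.989, -0.0, -0.001]
contact_force: [-0.0, -0.2, -4.3]
opening: 0.565
finger_force: 45.0
```

Emit:
{"api": "step_arm", "payload": {
  "motion": [
    {"dp": [0, 0, 25], "twist": [0, 0, 0], "hand": -0.3},
    {"dp": [0, 0, 50], "twist": [0, 0, 0], "hand": -0.3},
    {"dp": [0, 0, 65], "twist": [0, 0, 0], "hand": -0.3},
    {"dp": [0, 0, 65], "twist": [0, 0, 0], "hand": -0.3},
    {"dp": [0, 0, 65], "twist": [0, 0, 0], "hand": -0.3}
  ]
}}

```text
clock: 26.05
tool_pos: [0.6173, 0.2559, 0.1527]
eef_rot: [-0.147, 0.989, 0.0, 0.001]
contact_force: [0.7, -0.0, -2.9]
opening: 0.564
finger_force: 45.0
```

Run:
```python
from h import *
plan([(617.8,257,137,106.8)])
```

```text
now [617.3 255.9 152.7] 106.9 open 0.564 t 26.05
(617.8, 257, 137, 106.8) dp [-1, 1, 16] tw 0.0 rows 0.3 -> [618.  257.2 136.7] 106.9
```

Emit:
{"api": "step_arm", "payload": {
  "motion": [
    {"dp": [-1, 1, 6], "twist": [0, 0, 0], "hand": -0.3},
    {"dp": [-1, 1, 11], "twist": [0, 0, 0], "hand": -0.3},
    {"dp": [-1, 1, 15], "twist": [0, 0, 0], "hand": -0.3},
    {"dp": [-1, 1, 16], "twist": [0, 0, 0], "hand": -0.3},
    {"dp": [-1, 1, 16], "twist": [0, 0, 0], "hand": -0.3}
  ]
}}

```text
clock: 26.68
tool_pos: [0.6175, 0.2573, 0.1372]
eef_rot: [-0.147, 0.989, -0.0, 0.0]
contact_force: [-2.9, -1.6, 6.7]
opening: 0.561
finger_force: 45.0
```

Emit:
{"api": "step_arm", "payload": {
  "motion": [
    {"dp": [0, 0, 0], "twist": [0, 0, 0], "hand": 0.8},
    {"dp": [0, 0, 0], "twist": [0, 0, 0], "hand": 0.8},
    {"dp": [0, 0, 0], "twist": [0, 0, 0], "hand": 0.8},
    {"dp": [0, 0, -20], "twist": [0, 0, 0], "hand": 0.8},
    {"dp": [0, 0, -60], "twist": [0, 0, 0], "hand": 0.8}
  ]
}}

```text
clock: 27.3
tool_pos: [0.6169, 0.2568, 0.196]
eef_rot: [-0.147, 0.989, -0.0, -0.001]
contact_force: [0.1, 0.1, -0.3]
opening: 0.901
finger_force: 0.0
```

Emit:
{"api": "step_arm", "payload": {
  "motion": [
    {"dp": [0, 0, -40], "twist": [0, 0, 0], "hand": 0.8},
    {"dp": [0, 0, -80], "twist": [0, 0, 0], "hand": 0.8},
    {"dp": [0, 0, -110], "twist": [0, 0, 0], "hand": 0.8},
    {"dp": [0, 0, -110], "twist": [0, 0, 0], "hand": 0.8}
  ]
}}

```text
clock: 27.8
tool_pos: [0.6183, 0.2587, 0.3099]
eef_rot: [-0.147, 0.989, 0.002, 0.003]
contact_force: [-0.4, 0.1, -0.6]
opening: 0.898
finger_force: 0.0
```

Run:
```python
from h import *
W=cloud(snap("scene")); print("s1",rect(W,(.618,.257),.13,.15),"s3",rect(W,(.462,-.344),.022,.045))
plan([(540,50,270,95),(490,-160,240,85),(462.3,-344.5,130,76),(462.3,-344.5,27,None)])
```

```text
s1 [619.9 261.   83.   51.6  17.  140.6 695. ] s3 [ 462.5 -343.3   81.9   52.9  -14.9   30.1  294. ]
now [617.7 257.7 307.6] 106.9 open 0.903 t 27.85
(540, 50, 270, 95) dp [135, -176, 38] tw 0.21 rows 3.6 -> [539.8  50.1 269.6] 94.9
(490, -160, 240, 85) dp [68, -205, 30] tw 0.17 rows 3.5 -> [ 489.5 -160.   239.6] 85.2
(462.3, -344.5, 130, 76) dp [12, -186, 110] tw 0.16 rows 3.5 -> [ 461.9 -344.3  129.6] 76.0
(462.3, -344.5, 27, None) dp [0, 0, 103] tw -0.0 rows 1.6 -> [ 461.9 -344.3   26.6] 76.0
```

Emit:
{"api": "step_arm", "payload": {
  "motion": [
    {"dp": [34, -44, 9], "twist": [0, 0, 0.05], "hand": 0.8},
    {"dp": [68, -88, 19], "twist": [0, 0, 0.1], "hand": 0.8},
    {"dp": [101, -132, 28], "twist": [0, 0, 0.16], "hand": 0.8},
    {"dp": [135, -176, 38], "twist": [0, 0, 0.21], "hand": 0.8},
    {"dp": [135, -176, 38], "twist": [0, 0, 0.21], "hand": 0.8}
  ]
}}

```text
clock: 28.48
tool_pos: [0.537, 0.0433, 0.2655]
eef_rot: [-0.039, 0.999, -0.003, -0.003]
contact_force: [-0.6, 0.6, 0.3]
opening: 0.901
finger_force: 0.0
```

Emit:
{"api": "step_arm", "payload": {
  "motion": [
    {"dp": [17, -51, 8], "twist": [0, 0, 0.04], "hand": 0.8},
    {"dp": [34, -102, 15], "twist": [0, 0, 0.08], "hand": 0.8},
    {"dp": [51, -154, 22], "twist": [0, 0, 0.13], "hand": 0.8},
    {"dp": [68, -205, 30], "twist": [0, 0, 0.17], "hand": 0.8},
    {"dp": [68, -205, 30], "twist": [0, 0, 0.17], "hand": 0.8}
  ]
}}

```text
clock: 29.1
tool_pos: [0.4874, -0.1647, 0.236]
eef_rot: [0.046, 0.999, -0.001, -0.002]
contact_force: [0.4, 0.2, 1.2]
opening: 0.901
finger_force: 0.0
```

Emit:
{"api": "step_arm", "payload": {
  "motion": [
    {"dp": [3, -47, 28], "twist": [0, 0, 0.04], "hand": 0.8},
    {"dp": [6, -93, 55], "twist": [0, 0, 0.08], "hand": 0.8},
    {"dp": [9, -140, 82], "twist": [0, 0, 0.12], "hand": 0.8},
    {"dp": [12, -186, 110], "twist": [0, 0, 0.16], "hand": 0.8},
    {"dp": [12, -186, 110], "twist": [0, 0, 0.16], "hand": 0.8}
  ]
}}

```text
clock: 29.72
tool_pos: [0.4599, -0.3471, 0.1249]
eef_rot: [0.125, 0.992, 0.0, -0.002]
contact_force: [0.2, 0.2, -0.1]
opening: 0.896
finger_force: 0.0
```

Emit:
{"api": "step_arm", "payload": {
  "motion": [
    {"dp": [0, 0, 0], "twist": [0, 0, 0], "hand": 0.8},
    {"dp": [0, 0, 0], "twist": [0, 0, 0], "hand": 0.8},
    {"dp": [0, 0, 0], "twist": [0, 0, 0], "hand": 0.8}
  ]
}}

```text
clock: 30.1
tool_pos: [0.4626, -0.3436, 0.1284]
eef_rot: [0.121, 0.993, 0.0, 0.001]
contact_force: [0.3, -0.1, -0.1]
opening: 0.902
finger_force: 0.0
```

Run:
```python
from h import *
W=cloud(snap("top")); print("s1",rect(W,(.618,.257),.13,.15),rect(W,(.618,.257),.07,.09))
plan([(462.3,-344.5,27,76)])
```

```text
s1 [617.3 258.8  80.8  50.1  16.9 140.  491. ] [617.1 258.1 111.3  67.8  16.7  80.  255. ]
now [ 462.3 -343.9  128.3] 76.1 open 0.9 t 30.15
(462.3, -344.5, 27, 76) dp [0, -1, 101] tw 0.0 rows 1.6 -> [ 462.1 -344.8   27.3] 76.1
```

Emit:
{"api": "step_arm", "payload": {
  "motion": [
    {"dp": [0, -1, 40], "twist": [0, 0, 0], "hand": 0.8},
    {"dp": [0, -1, 80], "twist": [0, 0, 0], "hand": 0.8},
    {"dp": [0, -1, 101], "twist": [0, 0, 0], "hand": 0.8},
    {"dp": [0, -1, 101], "twist": [0, 0, 0], "hand": 0.8},
    {"dp": [0, -1, 101], "twist": [0, 0, 0], "hand": 0.8}
  ]
}}

```text
clock: 30.78
tool_pos: [0.4623, -0.3459, 0.0279]
eef_rot: [0.122, 0.993, -0.0, 0.001]
contact_force: [0.3, 0.4, 0.4]
opening: 0.903
finger_force: 0.0
```

Emit:
{"api": "step_arm", "payload": {
  "motion": [
    {"dp": [0, 0, 0], "twist": [0, 0, 0], "hand": -0.3},
    {"dp": [0, 0, 0], "twist": [0, 0, 0], "hand": -0.3},
    {"dp": [0, 0, 0], "twist": [0, 0, 0], "hand": -0.3},
    {"dp": [0, 0, 0], "twist": [0, 0, 0], "hand": -0.3}
  ],
  "force": 45
}}

```text
clock: 31.28
tool_pos: [0.4614, -0.3462, 0.0271]
eef_rot: [0.122, 0.993, -0.0, 0.0]
contact_force: [-0.6, -1.0, 4.3]
opening: 0.564
finger_force: 45.0
```

Emit:
{"api": "step_arm", "payload": {
  "motion": [
    {"dp": [0, 0, -20], "twist": [0, 0, 0], "hand": -0.3},
    {"dp": [0, 0, -75], "twist": [0, 0, 0], "hand": -0.3},
    {"dp": [0, 0, -135], "twist": [0, 0, 0], "hand": -0.3},
    {"dp": [0, 0, -195], "twist": [0, 0, 0], "hand": -0.3},
    {"dp": [0, 0, -235], "twist": [0, 0, 0], "hand": -0.3}
  ]
}}

```text
clock: 31.9
tool_pos: [0.4615, -0.3453, 0.2654]
eef_rot: [0.122, 0.993, -0.0, 0.001]
contact_force: [0.2, -1.2, -3.2]
opening: 0.561
finger_force: 45.0
```

Emit:
{"api": "step_arm", "payload": {
  "motion": [
    {"dp": [0, 0, 0], "twist": [0, 0, 0], "hand": -0.3},
    {"dp": [0, 0, 0], "twist": [0, 0, 0], "hand": -0.3}
  ]
}}

```text
clock: 32.15
tool_pos: [0.46, -0.3455, 0.2609]
eef_rot: [0.122, 0.993, 0.0, -0.001]
contact_force: [-0.4, 0.3, -3.4]
opening: 0.566
finger_force: 45.0
```

Run:
```python
from h import *
plan([(490,-160,262,85),(540,50,255,95),(618,257,240,106.8),(618,257,181,None)])
```

```text
now [ 460.  -345.5  260.9] 76.0 open 0.566 t 32.15
(490, -160, 262, 85) dp [16, 187, -1] tw -0.16 rows 3.0 -> [ 489.8 -160.2  261.9] 85.2
(540, 50, 255, 95) dp [-32, 214, 7] tw -0.17 rows 3.5 -> [539.7  50.3 254.9] 94.9
(618, 257, 240, 106.8) dp [-96, 199, 15] tw -0.21 rows 3.5 -> [618.4 256.8 239.9] 106.9
(618, 257, 181, None) dp [0, 0, 59] tw -0.0 rows 0.9 -> [618.4 256.8 180.9] 106.9
```

Emit:
{"api": "step_arm", "payload": {
  "motion": [
    {"dp": [4, 45, 0], "twist": [0, 0, -0.04], "hand": -0.3},
    {"dp": [8, 98, 0], "twist": [0, 0, -0.08], "hand": -0.3},
    {"dp": [13, 150, 0], "twist": [0, 0, -0.13], "hand": -0.3},
    {"dp": [16, 187, 0], "twist": [0, 0, -0.16], "hand": -0.3}
  ]
}}

```text
clock: 32.65
tool_pos: [0.49, -0.1577, 0.2601]
eef_rot: [0.04, 0.999, 0.001, -0.002]
contact_force: [0.3, 1.0, -2.7]
opening: 0.564
finger_force: 45.0
```

Emit:
{"api": "step_arm", "payload": {
  "motion": [
    {"dp": [-7, 48, 0], "twist": [0, 0, -0.04], "hand": -0.3},
    {"dp": [-15, 102, 2], "twist": [0, 0, -0.08], "hand": -0.3},
    {"dp": [-24, 160, 4], "twist": [0, 0, -0.13], "hand": -0.3},
    {"dp": [-32, 214, 7], "twist": [0, 0, -0.17], "hand": -0.3}
  ]
}}

```text
clock: 33.15
tool_pos: [0.5402, 0.0516, 0.2528]
eef_rot: [-0.044, 0.999, -0.0, -0.002]
contact_force: [0.2, -0.5, -2.4]
opening: 0.564
finger_force: 45.0
```

Emit:
{"api": "step_arm", "payload": {
  "motion": [
    {"dp": [-24, 50, 0], "twist": [0, 0, -0.05], "hand": -0.3},
    {"dp": [-52, 108, 5], "twist": [0, 0, -0.11], "hand": -0.3},
    {"dp": [-80, 165, 10], "twist": [0, 0, -0.17], "hand": -0.3},
    {"dp": [-96, 199, 15], "twist": [0, 0, -0.21], "hand": -0.3},
    {"dp": [-96, 199, 15], "twist": [0, 0, -0.21], "hand": -0.3}
  ]
}}

```text
clock: 33.78
tool_pos: [0.6177, 0.2606, 0.2366]
eef_rot: [-0.15, 0.989, 0.001, -0.002]
contact_force: [-1.1, -0.5, -2.6]
opening: 0.566
finger_force: 45.0
```

Emit:
{"api": "step_arm", "payload": {
  "motion": [
    {"dp": [0, 0, 25], "twist": [0, 0, 0], "hand": -0.3},
    {"dp": [0, 0, 45], "twist": [0, 0, 0], "hand": -0.3},
    {"dp": [0, 0, 57], "twist": [0, 0, 0], "hand": -0.3},
    {"dp": [0, 0, 57], "twist": [0, 0, 0], "hand": -0.3},
    {"dp": [0, 0, 57], "twist": [0, 0, 0], "hand": -0.3}
  ]
}}

```text
clock: 34.4
tool_pos: [0.6202, 0.2567, 0.1835]
eef_rot: [-0.147, 0.989, 0.0, 0.001]
contact_force: [-0.0, -1.2, -2.4]
opening: 0.56
finger_force: 45.0
```

Run:
```python
from h import *
plan([(617.6,256.5,167,106.8)])
```

```text
now [620.2 256.7 183.5] 106.9 open 0.56 t 34.4
(617.6, 256.5, 167, 106.8) dp [3, 1, 16] tw 0.0 rows 0.3 -> [617.  256.8 167.5] 106.9
```

Emit:
{"api": "step_arm", "payload": {
  "motion": [
    {"dp": [3, 0, 6], "twist": [0, 0, 0], "hand": -0.3},
    {"dp": [3, 0, 11], "twist": [0, 0, 0], "hand": -0.3},
    {"dp": [3, 0, 15], "twist": [0, 0, 0], "hand": -0.3},
    {"dp": [3, 0, 16], "twist": [0, 0, 0], "hand": -0.3},
    {"dp": [3, 0, 16], "twist": [0, 0, 0], "hand": -0.3}
  ]
}}

```text
clock: 35.02
tool_pos: [0.617, 0.2556, 0.1672]
eef_rot: [-0.147, 0.989, -0.0, 0.0]
contact_force: [-1.0, -1.0, 2.1]
opening: 0.565
finger_force: 45.0
```

Emit:
{"api": "step_arm", "payload": {
  "motion": [
    {"dp": [0, 0, 0], "twist": [0, 0, 0], "hand": 0.8},
    {"dp": [0, 0, 0], "twist": [0, 0, 0], "hand": 0.8},
    {"dp": [0, 0, 0], "twist": [0, 0, 0], "hand": 0.8},
    {"dp": [0, 0, -20], "twist": [0, 0, 0], "hand": 0.8},
    {"dp": [0, 0, -60], "twist": [0, 0, 0], "hand": 0.8}
  ]
}}

```text
clock: 35.65
tool_pos: [0.6164, 0.2552, 0.2271]
eef_rot: [-0.147, 0.989, -0.0, -0.001]
contact_force: [0.6, 0.1, -0.0]
opening: 0.898
finger_force: 0.0
```

Emit:
{"api": "step_arm", "payload": {
  "motion": [
    {"dp": [0, 0, -40], "twist": [0, 0, 0], "hand": 0.8},
    {"dp": [0, 0, -80], "twist": [0, 0, 0], "hand": 0.8},
    {"dp": [0, 0, -80], "twist": [0, 0, 0], "hand": 0.8},
    {"dp": [0, 0, -80], "twist": [0, 0, 0], "hand": 0.8}
  ]
}}

```text
clock: 36.15
tool_pos: [0.6167, 0.2554, 0.307]
eef_rot: [-0.147, 0.989, -0.0, 0.0]
contact_force: [0.7, 0.0, 0.2]
opening: 0.898
finger_force: 0.0
```

Run:
```python
from h import *
s=snap("scene");W=cloud(s); print("s3",rect(W,(.618,.257),.16,.18)); save(s,"col",(180,120,480,345),2.6)
# tag / stand geometry from the tall points
for c in ["top","scene"]:
    if c=="top": s=snap("top");W=cloud(s)
    for nm,cc,lo,hi,rad in [("tag",(.623,-.266),.045,.2,.06),("peg",(.65,-.01),.14,.2,.09)]:
        m=(W[...,2]>lo)&(W[...,2]<hi)&(np.hypot(W[...,0]-cc[0],W[...,1]-cc[1])<rad)
        P=W[m]*1000; mu=np.median(P,0); u,sv,v=np.linalg.svd((P-mu)[:,:2],full_matrices=False)
        t=(P-mu)[:,:2]@v[0]; print(c,nm,mu,v[0],"ang",np.degrees(np.arctan2(v[0,1],v[0,0])),"ext",t.min(),t.max(),"z",P[:,2].min(),P[:,2].max(), "ends",P[t.argmin()],P[t.argmax()])
plan([(540,50,300,60)])
```

```text
s3 [619.2 258.8  82.6  50.6  16.3 170.7 704. ]
top tag [ 619.45406041 -263.69370905  103.29792511] [ 0.13013104 -0.9914968 ] ang -82.52283517948652 ext -26.490420379009464 35.74298598988452 z 45.45326042024001 151.5843370280212 ends [ 616.7551996  -237.33032118  107.66544196] [ 629.75050366 -298.39185327  104.22443207]
  return _methods._mean(a, axis=axis, dtype=dtype,
  ret = um.true_divide(
Traceback (most recent call last):
IndexError: index 0 is out of bounds for axis 0 with size 0
```

View pics/col.png

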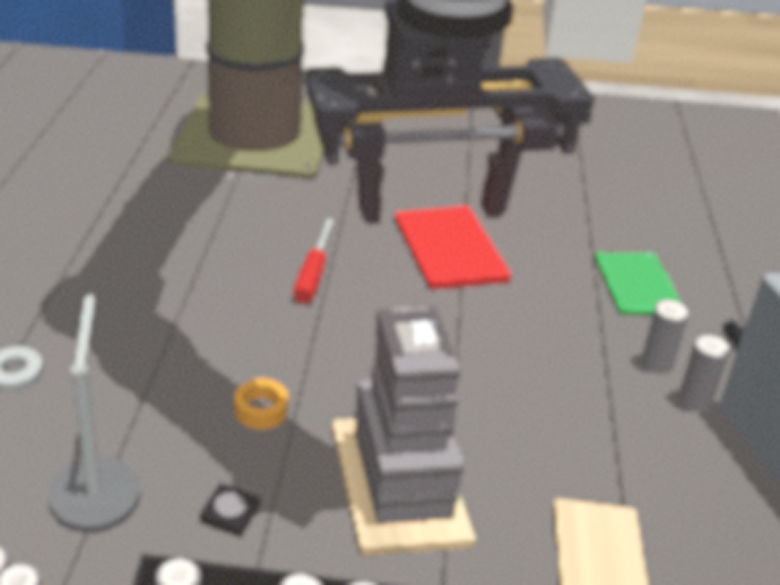

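The crop shows the column of two large and three small cases standing on the plinth at crop pixels (415,310–510), with the stand at (90,400). Next is the tag.

Run:
```python
from h import *
plan([(540,50,310,65),(520,-130,300,22),(520,-130,300,8.5)])
```

```text
now [616.5 255.1 305.7] 106.9 open 0.896 t 36.25
(540, 50, 310, 65) dp [133, -174, -4] tw 0.73 rows 3.9 -> [539.9  49.9 309.7] 65.1
(520, -130, 300, 22) dp [-58, -172, 10] tw 0.75 rows 4.0 -> [ 520.1 -130.6  299.7] 22.1
(520, -130, 300, 8.5) dp [1, 0, 0] tw 0.24 rows 1.3 -> [ 519.8 -129.6  299.7] 8.4
```

Emit:
{"api": "step_arm", "payload": {
  "motion": [
    {"dp": [30, -40, -1], "twist": [0, 0, 0.16], "hand": 0.8},
    {"dp": [60, -80, -2], "twist": [0, 0, 0.32], "hand": 0.8},
    {"dp": [92, -120, -3], "twist": [0, 0, 0.48], "hand": 0.8},
    {"dp": [120, -157, -4], "twist": [0, 0, 0.64], "hand": 0.8},
    {"dp": [133, -174, -4], "twist": [0, 0, 0.73], "hand": 0.8}
  ]
}}

```text
clock: 36.88
tool_pos: [0.5389, 0.0469, 0.3097]
eef_rot: [0.219, 0.976, -0.001, -0.001]
contact_force: [1.5, 0.3, -0.0]
opening: 0.901
finger_force: 0.0
```

Emit:
{"api": "step_arm", "payload": {
  "motion": [
    {"dp": [-13, -39, 2], "twist": [0, 0, 0.17], "hand": 0.5},
    {"dp": [-26, -78, 4], "twist": [0, 0, 0.34], "hand": 0},
    {"dp": [-39, -117, 6], "twist": [0, 0, 0.5], "hand": -0.2},
    {"dp": [-52, -155, 9], "twist": [0, 0, 0.67], "hand": -0.2},
    {"dp": [-58, -172, 10], "twist": [0, 0, 0.75], "hand": -0.2}
  ]
}}

```text
clock: 37.5
tool_pos: [0.5194, -0.1325, 0.2996]
eef_rot: [0.561, 0.828, -0.001, -0.001]
contact_force: [0.1, 0.4, -0.2]
opening: 0.399
finger_force: 0.0
```

Emit:
{"api": "step_arm", "payload": {
  "motion": [
    {"dp": [0, 0, 0], "twist": [0, 0, 0.12], "hand": -0.2},
    {"dp": [0, 0, 0], "twist": [0, 0, 0.24], "hand": -0.2},
    {"dp": [0, 0, 0], "twist": [0, 0, 0.24], "hand": -0.2}
  ]
}}

```text
clock: 37.88
tool_pos: [0.5206, -0.1288, 0.3004]
eef_rot: [0.652, 0.758, 0.0, -0.001]
contact_force: [-0.1, -0.4, -0.3]
opening: 0.402
finger_force: 0.0
```

```bash
cat > geo.py <<'E'
from h import *
def geo(c,items):
    s=snap(c);W=cloud(s)
    for nm,cc,lo,hi,rad in items:
        m=(W[...,2]>lo)&(W[...,2]<hi)&(np.hypot(W[...,0]-cc[0],W[...,1]-cc[1])<rad)
        P=W[m]*1000
        if len(P)<8: print(c,nm,len(P)); continue
        mu=P.mean(0); v=np.linalg.svd((P-mu)[:,:2],full_matrices=False)[2]
        t=(P-mu)[:,:2]@v[0]; q=(P-mu)[:,:2]@v[1]; mid=(t.min()+t.max())/2; midq=(q.min()+q.max())/2
        C=mu[:2]+v[0]*mid+v[1]*midq
        print(c,nm,len(P),"ctr",np.round(C,1),"ang %.1f"%np.degrees(np.arctan2(v[0,1],v[0,0])),"len %.1f wid %.1f z %.0f-%.0f"%(np.ptp(t),np.ptp(q),P[:,2].min(),P[:,2].max()),"ends",np.round(P[t.argmin()]),np.round(P[t.argmax()]))
    return s,W
E
python3 - <<'E'
from geo import *
its=[("tab",(.623,-.266),.12,.2,.06),("blade",(.623,-.266),.045,.12,.06),("peg",(.65,-.01),.143,.2,.09),("stand base",(.685,0),.004,.02,.07)]
for c in ["top","scene"]: s,W=geo(c,its); 
save(s,"stand1",(60,190,280,340),3.5)
for nm,cc in [("s",(.618,.257))]: print("s3",rect(W,cc,.16,.18))
plan([(623,-266.5,190,8.5)])
E
```

```text
top tab 0
top blade 0
top peg 81 ctr [651.4 -11.7] ang -167.8 len 83.7 wid 9.8 z 146-168 ends [692.  -3. 148.] [610. -20. 161.]
top stand base 409 ctr [687.9  -0.9] ang -142.4 len 135.0 wid 130.0 z 4-19 ends [744.  37.   7.] [620. -23.   4.]
scene tab 155 ctr [ 623.5 -266.2] ang 101.8 len 29.2 wid 12.8 z 120-150 ends [ 627. -280.  148.] [ 619. -252.  135.]
scene blade 555 ctr [ 624.3 -265.7] ang 99.7 len 62.3 wid 13.0 z 45-120 ends [ 628. -297.  102.] [ 620. -235.   83.]
scene peg 133 ctr [653.6  -9.9] ang 11.4 len 86.4 wid 11.1 z 144-167 ends [612. -20. 165.] [696.  -2. 144.]
scene stand base 727 ctr [683.3  -3.2] ang 105.1 len 85.2 wid 90.9 z 4-19 ends [674. -50.   4.] [706.  47.   4.]
s3 [618.3 258.6  84.3  50.8  16.6 170.6 700. ]
now [ 520.5 -129.1  300.4] 8.6 open 0.397 t 37.98
(623, -266.5, 190, 8.5) dp [-151, 81, 110] tw 0.0 rows 3.3 -> [ 623.2 -266.3  190.4] 8.6
```

View pics/stand1.png

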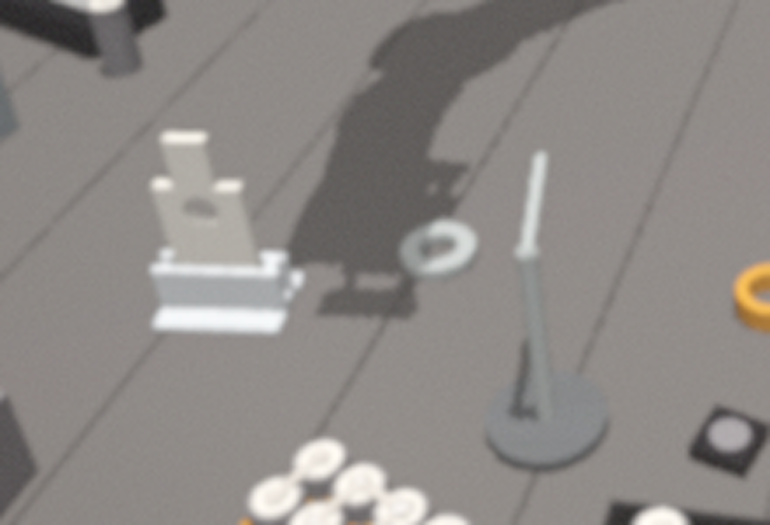

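The crop shows the tag in its holder at crop (200,210), its hole at (200,207). The stand's peg runs from the post top at (528,250) to the free tip at (540,155). Going above the tag.

Emit:
{"api": "step_arm", "payload": {
  "motion": [
    {"dp": [-40, 21, 5], "twist": [0, 0, 0], "hand": -0.2},
    {"dp": [-80, 43, 25], "twist": [0, 0, 0], "hand": -0.2},
    {"dp": [-120, 64, 55], "twist": [0, 0, 0], "hand": -0.2},
    {"dp": [-151, 81, 85], "twist": [0, 0, 0], "hand": -0.2},
    {"dp": [-151, 81, 110], "twist": [0, 0, 0], "hand": -0.2}
  ]
}}

```text
clock: 38.6
tool_pos: [0.6231, -0.2704, 0.1884]
eef_rot: [0.654, 0.756, -0.0, 0.0]
contact_force: [0.6, 0.9, -0.2]
opening: 0.396
finger_force: 0.0
```

Emit:
{"api": "step_arm", "payload": {
  "motion": [
    {"dp": [0, 0, 0], "twist": [0, 0, 0], "hand": -0.2},
    {"dp": [0, 0, 0], "twist": [0, 0, 0], "hand": -0.2},
    {"dp": [0, 0, 0], "twist": [0, 0, 0], "hand": -0.2}
  ]
}}

```text
clock: 38.98
tool_pos: [0.6234, -0.2672, 0.1923]
eef_rot: [0.653, 0.757, 0.001, 0.001]
contact_force: [0.2, -0.5, 0.1]
opening: 0.401
finger_force: 0.0
```

Run:
```python
from geo import *
plan([(623,-266.5,132,9)])
```

```text
now [ 623.4 -267.2  192.3] 8.4 open 0.401 t 38.98
(623, -266.5, 132, 9) dp [1, 0, 60] tw -0.01 rows 1.0 -> [ 623.2 -266.3  132.3] 9.0
```

Emit:
{"api": "step_arm", "payload": {
  "motion": [
    {"dp": [0, 0, 20], "twist": [0, 0, -0.01], "hand": -0.2},
    {"dp": [0, 0, 40], "twist": [0, 0, -0.01], "hand": -0.2},
    {"dp": [0, 0, 60], "twist": [0, 0, -0.01], "hand": -0.2},
    {"dp": [0, 0, 60], "twist": [0, 0, -0.01], "hand": -0.2},
    {"dp": [0, 0, 60], "twist": [0, 0, -0.01], "hand": -0.2}
  ]
}}

```text
clock: 39.6
tool_pos: [0.6229, -0.2675, 0.1307]
eef_rot: [0.65, 0.76, 0.0, 0.0]
contact_force: [0.2, 0.2, -0.1]
opening: 0.4
finger_force: 0.0
```

Emit:
{"api": "step_arm", "payload": {
  "motion": [
    {"dp": [0, 0, 0], "twist": [0, 0, 0], "hand": -1},
    {"dp": [0, 0, 0], "twist": [0, 0, 0], "hand": -1},
    {"dp": [0, 0, 0], "twist": [0, 0, 0], "hand": -1},
    {"dp": [0, 0, 0], "twist": [0, 0, 0], "hand": -1},
    {"dp": [0, 0, 0], "twist": [0, 0, 0], "hand": -1}
  ],
  "force": 20
}}

```text
clock: 40.22
tool_pos: [0.6229, -0.2676, 0.1311]
eef_rot: [0.65, 0.76, 0.0, 0.0]
contact_force: [-0.1, 0.1, 2.9]
opening: 0.091
finger_force: 20.0
```

Run:
```python
from geo import *
plan([(623,-266.5,205,9)]); print(r.get_state()["contact_force"])
```

```text
now [ 622.9 -267.6  131.1] 8.9 open 0.091 t 40.23
(623, -266.5, 205, 9) dp [1, 0, -74] tw -0.0 rows 1.2 -> [ 622.7 -266.6  205.1] 8.9
[-0.05465853  0.08804904  2.90775347]
```

Gripped at an 8 mm opening. Lifting.

Emit:
{"api": "step_arm", "payload": {
  "motion": [
    {"dp": [0, 0, -15], "twist": [0, 0, 0], "hand": -1},
    {"dp": [0, 0, -35], "twist": [0, 0, 0], "hand": -1},
    {"dp": [0, 0, -60], "twist": [0, 0, 0], "hand": -1},
    {"dp": [0, 0, -74], "twist": [0, 0, 0], "hand": -1},
    {"dp": [0, 0, -74], "twist": [0, 0, 0], "hand": -1}
  ]
}}

```text
clock: 40.85
tool_pos: [0.6232, -0.2678, 0.2064]
eef_rot: [0.65, 0.76, 0.0, 0.001]
contact_force: [-0.5, -1.2, -1.3]
opening: 0.088
finger_force: 20.0
```

Run:
```python
from geo import *
plan([(580,-150,205,10),(586,-25,205,11.6)]); print(r.get_state()["contact_force"])
```

```text
now [ 623.2 -267.8  206.4] 8.9 open 0.088 t 40.85
(580, -150, 205, 10) dp [123, -24, 1] tw -0.02 rows 2.0 -> [ 580.4 -150.1  205.4] 10.1
(586, -25, 205, 11.6) dp [122, 27, 0] tw -0.03 rows 2.0 -> [585.7 -25.2 205.4] 11.8
[-0.47214525 -1.1618298  -1.30528061]
```

Emit:
{"api": "step_arm", "payload": {
  "motion": [
    {"dp": [35, -7, 0], "twist": [0, 0, 0], "hand": -1},
    {"dp": [75, -15, 0], "twist": [0, 0, -0.01], "hand": -1},
    {"dp": [105, -21, 0], "twist": [0, 0, -0.02], "hand": -1},
    {"dp": [123, -24, 0], "twist": [0, 0, -0.02], "hand": -1},
    {"dp": [123, -24, 0], "twist": [0, 0, -0.02], "hand": -1}
  ]
}}

```text
clock: 41.48
tool_pos: [0.5796, -0.1487, 0.2044]
eef_rot: [0.641, 0.767, -0.0, -0.0]
contact_force: [-0.2, 0.4, -0.9]
opening: 0.092
finger_force: 20.0
```

Emit:
{"api": "step_arm", "payload": {
  "motion": [
    {"dp": [30, 7, 0], "twist": [0, 0, 0], "hand": -1},
    {"dp": [62, 14, 0], "twist": [0, 0, -0.01], "hand": -1},
    {"dp": [95, 21, 0], "twist": [0, 0, -0.02], "hand": -1},
    {"dp": [115, 26, 0], "twist": [0, 0, -0.03], "hand": -1},
    {"dp": [122, 27, 0], "twist": [0, 0, -0.03], "hand": -1}
  ]
}}

```text
clock: 42.1
tool_pos: [0.5856, -0.0248, 0.2046]
eef_rot: [0.631, 0.776, 0.0, 0.0]
contact_force: [0.1, -0.4, 0.1]
opening: 0.092
finger_force: 20.0
```

Emit:
{"api": "step_arm", "payload": {
  "motion": [
    {"dp": [0, 0, 0], "twist": [0, 0, 0], "hand": -1},
    {"dp": [0, 0, 0], "twist": [0, 0, 0], "hand": -1},
    {"dp": [0, 0, 0], "twist": [0, 0, 0], "hand": -1}
  ]
}}

```text
clock: 42.48
tool_pos: [0.585, -0.0263, 0.2047]
eef_rot: [0.631, 0.775, -0.0, 0.0]
contact_force: [-0.3, -0.9, -1.2]
opening: 0.089
finger_force: 20.0
```

Run:
```python
from geo import *
s,W=geo("scene",[("tagblade",(.586,-.025),.09,.18,.04)])
plan([(586,-25,205,11.6)]); save(s,"tagpeg",(130,150,290,270),4.8)
n=0
for d in r.search_frame("scene","tag_hole"): print(d["score"],world(s,d["at"]))
```

```text
scene tagblade 686 ctr [601.8 -21.4] ang 101.9 len 60.2 wid 47.0 z 90-179 ends [594. -54. 174.] [580.   5. 162.]
now [585.  -26.  204.7] 11.7 open 0.09 t 42.52
(586, -25, 205, 11.6) dp [1, 1, 0] tw 0.0 rows 0.0 -> [585.8 -24.8 204.7] 11.7
0.91 [ 0.58558865 -0.02356855  0.13622173]
```

View pics/tagpeg.png

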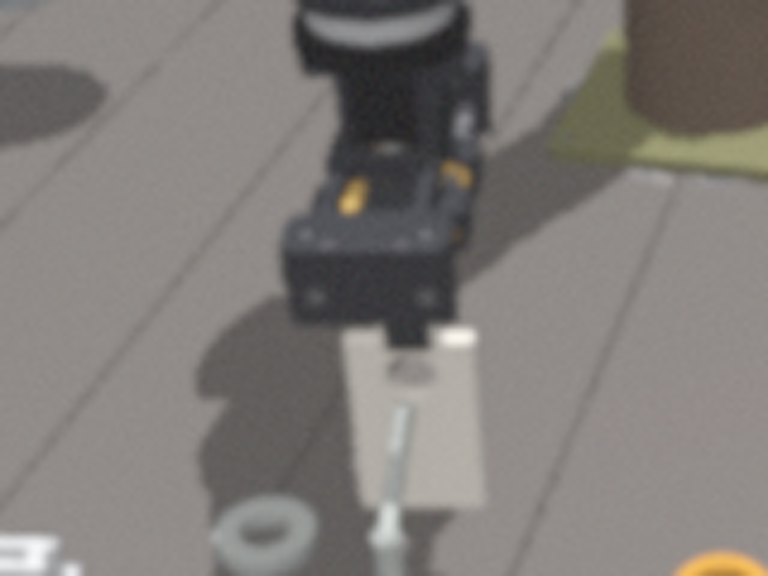

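The crop shows the tag hole at crop (410,372) and the peg tip at (402,408), nearer the camera and in line. Shifting 1 mm sideways and threading along the peg in small moves.

Emit:
{"api": "step_arm", "payload": {
  "motion": [
    {"dp": [1, 6, 0], "twist": [0, 0, 0], "hand": -1},
    {"dp": [1, 13, 0], "twist": [0, 0, 0], "hand": -1},
    {"dp": [1, 20, 0], "twist": [0, 0, 0], "hand": -1},
    {"dp": [1, 27, 0], "twist": [0, 0, 0], "hand": -1},
    {"dp": [1, 32, 0], "twist": [0, 0, 0], "hand": -1}
  ]
}}

```text
clock: 43.2
tool_pos: [0.6167, -0.0173, 0.2047]
eef_rot: [0.631, 0.776, 0.0, 0.0]
contact_force: [0.3, -0.1, -0.6]
opening: 0.089
finger_force: 20.0
```

Run:
```python
from geo import *
print(r.get_state()["contact_force"]); plan([(640,-13,201,11.7)])
s,W=geo("scene",[("tag",(.617,-.02),.09,.14,.04)]); save(s,"tagpeg2",(150,190,270,270),6)
```

```text
[ 0.26256434 -0.08632294 -0.62175667]
now [616.7 -17.3 204.7] 11.8 open 0.089 t 43.2
(640, -13, 201, 11.7) dp [-1, 24, 4] tw 0.0 rows 0.4 -> [640.4 -13.3 200.7] 11.8
scene tag 380 ctr [618.5 -15.5] ang 101.8 len 60.2 wid 9.6 z 90-139 ends [625. -45. 128.] [612.  14. 116.]
```

View pics/tagpeg2.png

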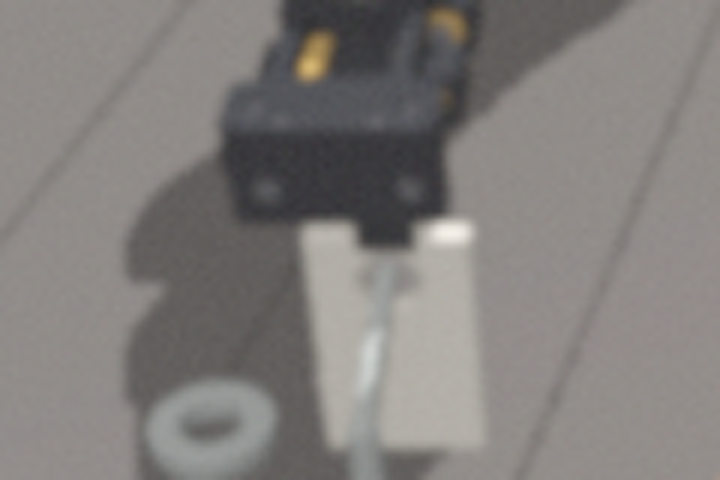

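The peg now runs through the hole at crop (385,270) without touching. Moving further on and lowering gently onto the peg.

Emit:
{"api": "step_arm", "payload": {
  "motion": [
    {"dp": [0, 7, 1], "twist": [0, 0, 0], "hand": -1},
    {"dp": [0, 14, 2], "twist": [0, 0, 0], "hand": -1},
    {"dp": [0, 21, 3], "twist": [0, 0, 0], "hand": -1},
    {"dp": [0, 27, 4], "twist": [0, 0, 0], "hand": -1},
    {"dp": [0, 27, 4], "twist": [0, 0, 0], "hand": -1}
  ]
}}

```text
clock: 43.88
tool_pos: [0.6429, -0.0117, 0.2005]
eef_rot: [0.631, 0.776, 0.0, -0.0]
contact_force: [-0.3, -0.4, -0.7]
opening: 0.085
finger_force: 20.0
```

Emit:
{"api": "step_arm", "payload": {
  "motion": [
    {"dp": [0, 0, 2], "twist": [0, 0, 0], "hand": -1},
    {"dp": [0, 0, 4], "twist": [0, 0, 0], "hand": -1},
    {"dp": [0, 0, 6], "twist": [0, 0, 0], "hand": -1},
    {"dp": [0, 0, 7], "twist": [0, 0, 0], "hand": -1},
    {"dp": [0, 0, 7], "twist": [0, 0, 0], "hand": -1}
  ]
}}

```text
clock: 44.5
tool_pos: [0.6425, -0.0119, 0.1936]
eef_rot: [0.631, 0.776, -0.0, -0.0]
contact_force: [-0.5, -0.7, -0.7]
opening: 0.091
finger_force: 20.0
```

Run:
```python
from geo import *
print(r.get_state()["contact_force"]); plan([(643,-12,193,11.7)])
```

```text
[-0.50044908 -0.65397769 -0.74991921]
now [642.5 -11.9 193.6] 11.8 open 0.091 t 44.5
(643, -12, 193, 11.7) dp [0, 1, 1] tw 0.0 rows 0.0 -> [643.4 -11.7 192.6] 11.8
```

Emit:
{"api": "step_arm", "payload": {
  "motion": [
    {"dp": [0, 0, 1], "twist": [0, 0, 0], "hand": -1},
    {"dp": [0, 0, 2], "twist": [0, 0, 0], "hand": -1},
    {"dp": [0, 0, 2], "twist": [0, 0, 0], "hand": -1},
    {"dp": [0, 0, 2], "twist": [0, 0, 0], "hand": -1}
  ]
}}

```text
clock: 45.0
tool_pos: [0.6427, -0.0119, 0.1921]
eef_rot: [0.631, 0.776, 0.0, 0.0]
contact_force: [-0.9, -0.5, 3.3]
opening: 0.086
finger_force: 20.0
```

Contact (about +4 N change). Opening the hand while holding, then withdrawing straight up.

Emit:
{"api": "step_arm", "payload": {
  "motion": [
    {"dp": [0, 0, 0], "twist": [0, 0, 0], "hand": -0.6},
    {"dp": [0, 0, 0], "twist": [0, 0, 0], "hand": -0.4},
    {"dp": [0, 0, 0], "twist": [0, 0, 0], "hand": -0.3},
    {"dp": [0, 0, 0], "twist": [0, 0, 0], "hand": -0.3},
    {"dp": [0, 0, 0], "twist": [0, 0, 0], "hand": -0.3}
  ]
}}

```text
clock: 45.62
tool_pos: [0.6425, -0.0119, 0.1916]
eef_rot: [0.631, 0.776, 0.0, -0.0]
contact_force: [1.0, 0.0, -0.1]
opening: 0.348
finger_force: 0.0
```

Run:
```python
from geo import *
s,W=geo("scene",[("tagup",(.643,-.012),.1,.14,.04),("taglo",(.643,-.012),.04,.1,.04)]); save(s,"tagpeg3",(150,190,270,290),5)
print(r.get_state()["contact_force"])
```

```text
scene tagup 295 ctr [641.5 -12.1] ang 102.2 len 60.6 wid 10.1 z 100-140 ends [647. -42. 103.] [633.  17. 136.]
scene taglo 190 ctr [636.4 -14.7] ang -77.6 len 60.5 wid 12.5 z 68-100 ends [632.  15.  79.] [643. -44.  72.]
[ 0.02531648  0.31017915 -0.29535786]
```

View pics/tagpeg3.png

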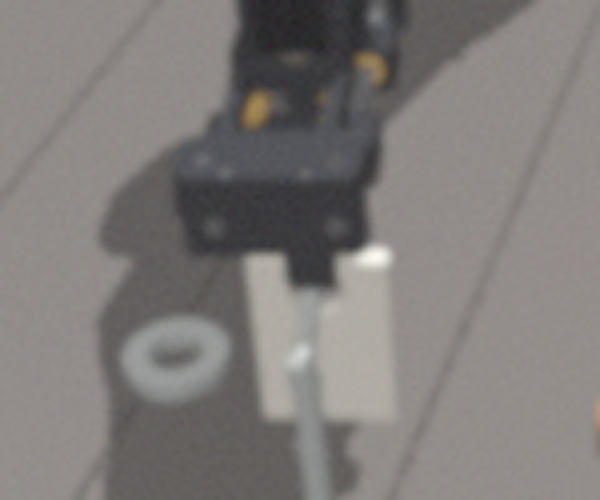

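The tag hangs on the peg at crop (315,340), released and slightly tilted. Withdrawing.

Emit:
{"api": "step_arm", "payload": {
  "motion": [
    {"dp": [0, 0, 0], "twist": [0, 0, 0], "hand": 0},
    {"dp": [0, 0, 0], "twist": [0, 0, 0], "hand": 0},
    {"dp": [0, 0, -15], "twist": [0, 0, 0], "hand": 0},
    {"dp": [0, 0, -35], "twist": [0, 0, 0], "hand": 0},
    {"dp": [0, 0, -60], "twist": [0, 0, 0], "hand": 0}
  ]
}}

```text
clock: 46.3
tool_pos: [0.6425, -0.0119, 0.2531]
eef_rot: [0.631, 0.776, 0.0, 0.0]
contact_force: [0.5, 0.3, -0.4]
opening: 0.497
finger_force: 0.0
```

Emit:
{"api": "step_arm", "payload": {
  "motion": [
    {"dp": [0, 0, -50], "twist": [0, 0, 0], "hand": 0},
    {"dp": [40, -30, -70], "twist": [0, 0, 0], "hand": 0},
    {"dp": [30, -80, -70], "twist": [0, 0, 0], "hand": 0},
    {"dp": [20, -140, -70], "twist": [0, 0, 0], "hand": 0},
    {"dp": [20, -180, -70], "twist": [0, 0, 0], "hand": 0}
  ]
}}

```text
clock: 46.92
tool_pos: [0.4599, -0.0305, 0.3227]
eef_rot: [0.631, 0.776, -0.0, 0.001]
contact_force: [0.5, 0.1, 0.6]
opening: 0.503
finger_force: 0.0
```

Emit:
{"api": "step_arm", "payload": {
  "motion": [
    {"dp": [0, 0, 0], "twist": [0, 0, 0], "hand": 0},
    {"dp": [0, 0, 0], "twist": [0, 0, 0], "hand": 0},
    {"dp": [0, 0, 0], "twist": [0, 0, 0], "hand": 0},
    {"dp": [0, 0, 0], "twist": [0, 0, 0], "hand": 0}
  ]
}}

```text
clock: 47.42
tool_pos: [0.4631, -0.0287, 0.3216]
eef_rot: [0.63, 0.776, 0.0, -0.0]
contact_force: [-0.8, -0.2, -0.4]
opening: 0.499
finger_force: 0.0
```

Run:
```python
from geo import *
for c in ["top","scene"]:
    s,W=geo(c,[("tagup",(.643,-.012),.1,.14,.04),("taglo",(.643,-.012),.04,.1,.04)])
    for lo in (.04,.074,.104,.134,.164): print(rect(W,(.618,.257),lo,lo+.012))
save(s,"final",(100,150,400,345),2.6)
```

```text
top tagup 13 ctr [652.   -1.9] ang 162.1 len 57.4 wid 18.4 z 103-137 ends [682.  -3. 136.] [626.  10. 103.]
top taglo 6
[564.2 242.5  64.    3.5 -74.8  45.7  29. ]
[616.4 258.2 110.2  67.9  17.   79.5 236. ]
[578.6 250.6  42.1   3.  -73.  108.8  20. ]
[584.6 230.5  16.7   1.5 -72.  138.5   7. ]
[617.3 257.4  81.3  50.2  17.1 170.2 507. ]
scene tagup 301 ctr [641.9 -12.7] ang 102.6 len 61.3 wid 11.0 z 100-140 ends [647. -43. 114.] [632.  16. 132.]
scene taglo 195 ctr [640.1 -14.4] ang -78.2 len 59.9 wid 6.5 z 69-100 ends [635.  15.  97.] [648. -43.  85.]
[663.8 259.9  85.4  43.1  68.5  44.7 130. ]
[619.6 259.8 112.5  67.8  17.6  80.6 453. ]
[635.2 246.7  92.2  43.3  50.1 109.7 148. ]
[656.7 271.1  51.6  10.8 -82.1 139.6 114. ]
[619.  258.5  83.2  50.5  16.9 170.8 652. ]
```

View pics/final.png

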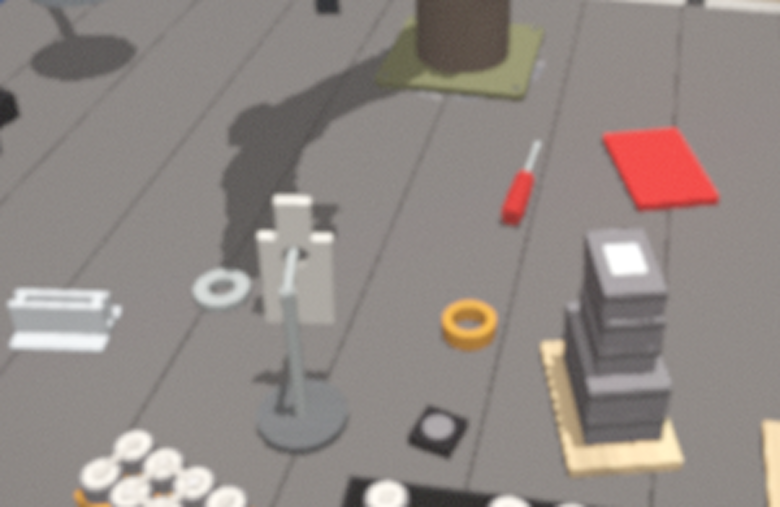

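The picture shows the tag hanging upright on the peg at crop (295,265) and the column standing on the plinth at (620,340). I'll settle and check for any missed case.

Emit:
{"api": "step_arm", "payload": {
  "motion": [
    {"dp": [0, 0, 0], "twist": [0, 0, 0], "hand": 0},
    {"dp": [0, 0, 0], "twist": [0, 0, 0], "hand": 0},
    {"dp": [0, 0, 0], "twist": [0, 0, 0], "hand": 0},
    {"dp": [0, 0, 0], "twist": [0, 0, 0], "hand": 0},
    {"dp": [0, 0, 0], "twist": [0, 0, 0], "hand": 0}
  ]
}}

```text
clock: 48.15
tool_pos: [0.4622, -0.0292, 0.3217]
eef_rot: [0.631, 0.776, 0.0, -0.0]
contact_force: [0.3, -0.2, 0.2]
opening: 0.503
finger_force: 0.0
```

Run:
```python
from geo import *
for c in ["top","scene"]:
    s,W=geo(c,[("tagup",(.643,-.012),.1,.14,.04),("taglo",(.643,-.012),.04,.1,.04)])
    for t in ("large1","small1"):
        for d in r.search_frame(c,t): w=world(s,d["at"]); print(c,t,round(d["score"],2),w.round(3),pix(s,w))
    print(rect(W,(.618,.257),.164,.178))
```

```text
top tagup 17 ctr [652.7  -3. ] ang 161.2 len 55.5 wid 19.1 z 105-139 ends [682.  -4. 120.] [628.  11. 115.]
top taglo 7
top large1 0.62 [0.574 0.239 0.08 ] [217. 177.]
top large1 0.37 [0.683 0.014 0.014] [290. 149.]
top small1 0.89 [0.612 0.259 0.173] [205. 156.]
[617.2 257.4  80.6  50.2  16.5 170.  504. ]
scene tagup 302 ctr [640.8 -12.7] ang 102.7 len 60.8 wid 11.6 z 100-140 ends [649. -42. 116.] [633.  17. 130.]
scene taglo 193 ctr [640.2 -14.4] ang -78.1 len 60.0 wid 6.7 z 69-100 ends [635.  15. 100.] [648. -43.  85.]
scene large1 0.87 [0.667 0.264 0.029] [335. 314.]
scene large1 0.58 [0.665 0.263 0.075] [336. 298.]
scene small1 0.92 [0.636 0.258 0.167] [339. 256.]
scene small1 0.88 [0.655 0.26  0.128] [338. 276.]
scene small1 0.7 [0.657 0.259 0.101] [336. 286.]
[619.8 258.9  82.9  49.9  16.8 170.8 655. ]
```

```bash
python3 -c "
from plant import r
print(r.finish_job())"
```

```text
the job is handed in; nothing more can be done
None
```

Job handed in at about 48 s of the 210 s limit: two large and three small cases stand as one column on the larger plywood plinth, each within about 3 mm of its centre by the cameras, and the tag hangs upright by its hole on the peg, released; no verdict came back.

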